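# Close an oil tank's filler with its cam-lock cap

### The job

Close the oil tank's filler: set the cam-lock cap upright over the grooved adaptor on top of the tank and press it fully home on its gasket, with both levers still standing out. Then swing the two brass levers down one after the other, each all the way to its stop beside the filler neck, and let go. Work by feel and do not force anything, for the tank's lid is thin sheet and the levers bend, and leave the spanner, the gear and the tin where they are.

Things in the scene. Friction and masses are not known exactly. Their poses are not given: they have to be found in the camera images.
- cap: loose aluminium cap, about 0.37 kg: plain round cup 57 mm across, 42 mm high, standing on the bench mouth down. Origin: centre of the mouth rim; z up. Levers at its +y and -y sides, on ears 24 mm wide reaching 37 mm from the axis; the plain wall at its x sides is free to grip over its whole height. Bore 46.6 mm across. Any turn about its axis will do on the adaptor
- cap_seat (a point): on the cap's axis at the rubber gasket's underside, 32.5 mm above the rim; meets the adaptor's end when home. Some 6.5 mm short of that a rubber lip catches on the adaptor: the cap hangs there until pushed (5 to 8 N besides its weight), then the lip drags less and it stays where left. The gasket then gives 1.5 mm at 10 N per mm, then is solid; closed cams squeeze it a little
- cap_crown (a point): top centre of the cap's crown, 43 mm above the mouth rim; a flat boss 34 mm across to press on
- tank: fixed grey sheet-steel oil tank, 226 x 266 x 100 mm (its x, y, z), on the bench, turned by up to 0.35 rad. On its lid: the filler neck (at x -20, y -45 mm), a breather (40 mm across, 30 mm high, at x 60, y 45 mm) and a carrying bow (33 mm high, along y = 105 mm). Origin: centre of its underside, z up, x and y along its sides
- adaptor_top (a point): nominal end of the upright adaptor, 200 mm above the bench. Its pipe stub was cut by eye: the real end is up to 10 mm higher or lower and up to 3 mm off in x and in y; feel or look for it. Downwards: nose 45 mm across, 14 mm long, top edge bevelled 2.5 mm in, 3 mm down (adaptor_c0 = point on its axis 8.5 mm below the end); groove 35 across, 14.5 high; skirt 45, 11.5; hexagon 54, 12; neck 42 to the lid
- lever_a (a joint): angle of the brass cam lever on the cap's +y side, rad: 0 = straight out; negative = tilted up to the crown (starts at -0.6 to -0.15); positive = swung down towards the mouth; 1.5 = closed, at its stop, hanging beside cap and neck. Stays where left: about 3 N at its end moves it, somewhat more over the last third, where its cam draws the cap down. Past +0.1 the cam blocks the bore
- lever_b (a joint): angle of the brass cam lever on the cap's -y side, rad: 0 = straight out; negative = tilted up to the crown (starts at -0.6 to -0.15); positive = swung down towards the mouth; 1.5 = closed, at its stop, hanging beside cap and neck. Stays where left: about 3 N at its end moves it, somewhat more over the last third, where its cam draws the cap down. Past +0.1 the cam blocks the bore
- lever_a_pin (a point): pivot pin of the lever on the cap's +y side: on the pin's axis, mid-width, 30 mm out from the cap's axis and 14 mm above the mouth rim; the lever swings in the upright plane through this point and the cap's axis
- lever_b_pin (a point): pivot pin of the lever on the cap's -y side: on the pin's axis, mid-width, 30 mm out from the cap's axis and 14 mm above the mouth rim; the lever swings in the upright plane through this point and the cap's axis
- lever_a_tip (a point): point on the +y lever's upper (once closed: outer) face, at the finger ring near its end: 50 mm along the lever from the pin and 7.5 mm off the line through the pin. The lever is 12 mm wide, 5 mm thick and ends 58 mm from the pin
- lever_b_tip (a point): point on the -y lever's upper (once closed: outer) face, at the finger ring near its end: 50 mm along the lever from the pin and 7.5 mm off the line through the pin. The lever is 12 mm wide, 5 mm thick and ends 58 mm from the pin
- spanner: bystander: loose steel spanner, 200 mm long, lying on the bench between cap and tank; origin under its middle
- gear: bystander: loose brass gear wheel, 80 mm across, 16 mm high, lying on the bench; origin under its centre
- tin: bystander: loose plain steel tin, 68 mm across, 82 mm high, standing on the bench; origin under its centre. It and the gear may have changed places
Mind the look-alikes: they are no part of the job. Leave any pink look-alike of the cap alone.

How it is judged:
By the outcome, as a careful person would: the job done as asked, in the order asked, and still so for the second after the job is handed in, with the robot touching nothing.
It also fails if it takes over 72 s, if anything falls off the work surface, if the arm or the gripper's body presses on something with over 40 N, if the wrist force passes 120 N, or if a joint passes its speed limit or range.

### The arm

A 6-joint arm with a two-finger parallel gripper is mounted at the origin on the work surface. World frame = base frame: x ahead of the robot, y to its left, z up, the work surface at z = 0. Lengths are in mm, angles in rad, forces in N, time in s.
With the tool pointing down it reaches from about 275 to 975 mm from the base axis. Payload 8.4 kg.
Tool frame: the origin (TCP) lies between the finger pads; the fingertips stand 25 mm ahead of it and the grasp point (between the pads) lies 6 mm ahead of it; x points along the fingers, y is the direction in which the jaws open and shut, and the axes are right-handed (so a half turn about x gives the same grasp; the last joint's range is limited). The gripper opens to 92 mm and grips with 3 to 60 N. Pads are 20 mm wide; open, the fingers measure 128 mm over their backs; the gripper's body (75 mm by 189 mm) begins 69 mm behind the grasp point.
Start: joints at [-1.305, 0.353, 1.633, -0, 1.155, -0.002], TCP at [165.38, -602.725, 239.583] pointing down, gripper open.
Joint ranges: [-2.63, 2.63], [-0.92, 2.1], [0.06, 2.66], [-1.3, 4.44], [0, 2.69], [-3.02, 3.02]. Speed limits (rad/s): [2.22, 2.22, 2.79, 3.14, 3.14, 3.14].

### API

Orientations are given as a unit quaternion [w, x, y, z].
In Python, from cell import state, eyes, ticket, spotter gives the robot as it stands. The module is installed in compiled form; this text tells all that it offers.
- The arm moves only by the shell command python3 -m jog 'ROWS' [OPENING]. ROWS is text: rows parted by semicolons, each of 6 numbers parted by spaces: the shift along the tool's x, y, z in cm, then the turn, a rotation vector about the tool's x, y, z in rad. In form: tx ty tz rx ry rz; .... A call has 1 to 20 rows; each row is the pose to reach, as a shift and turn from the pose commanded when the call began, along the tool's axes at that moment; what a row does not reach only later rows make up. A row lasts 1/12 s, in which the tool goes at most 41.7 mm and 7.16 degrees, less where a joint would pass 70% of its speed; a pose out of reach is approached as far as the arm can. A call with a gripper value outside its range is refused whole. OPENING is the finger opening in cm, from 0 to 9.19, set as the call begins (- or left out, the last holds). The fingers move at their own pace and stop on an object; the grip force is fixed at half the most. Time passes only in rows, so rows that repeat a pose let the fingers close. It gives the time, the measured TCP pose, the force and the opening at its end, in the units of the state.
- state(): the state, without advancing time (a new reading comes with each control period).
- eyes.capture(name): name is "scene" or "top"; returns the picture (400x640x3 uint8, red, green, blue); there is no depth.
- eyes.calibration(name): a dict with "mtx" (3x3 intrinsics, pixels), "k1" (the pictures are not rectified: a ray, as slopes to the right and down, at radius r is drawn at 1 + k1 r^2 times it, then the intrinsics apply), "origin" and "orientation" of the camera in the world. Camera axes: x right, y up, looking along -z (the intrinsics and any distortion apply to the point x, -y, -z); pixel columns grow to the right and rows downward; lengths in mm; the calibration is good to about 2 mm. A picture is of the moment at which its call begins. calibration takes no time and is no camera call.
- ticket.finish_job(): hands the job in, once; it reports no verdict.
Trained networks look in the newest picture that a camera, given by its name, has taken for a name from the list of things; names that differ only in an ending like _2 or _b are one class to them, and where a whole thing is asked for, a point or a joint stands for the part that bears it (a point fixed in the world has none). Each returns a list of dicts, best first, with "score" (0 to 1); they miss things now and then, are a little off and sometimes report something else, mostly with a low value. They report only what shows in the picture. A call takes as long as a camera call. They do not tell look-alikes from the thing itself.
- spotter.look_for(target, camera): "location" ([row, column] in pixels, amid what is visible of it).
- spotter.silhouettes(target, camera): "mask" (400x640 bool, what is visible of it) and "location" ([row, column] in pixels, amid what is visible of it).
- spotter.mark_of(target, camera): "location" ([row, column] in pixels: a listed point, or the origin of a listed thing).
The state is a dict: "time_s": time; "q": joint angles; "dq": joint speeds; "joint_efforts": joint torques, N m; "position": TCP position; "eef_rot": TCP orientation; "ft_force": force on the tool from outside, world axes, zero at the start; "torque": the same for the moment, N m; "width": finger opening in mm.
Only numpy, scipy, OpenCV 4.12 (cv2) and the standard library are available. Lean on these libraries where they do the work, as an engineer would, in place of code of your own. Each camera call takes 0.05 s, during which the arm holds its last target.

## Working session

There is one attempt and no reset: what is moved stays moved. The work goes in short steps, Python scripts to look and compute and a shell command to move; the robot and the scene stay as the last step left them, time stands still between calls to the robot, and variables do not carry over. Pictures are saved under pics/ and viewed, and the job is handed in when it is done.

```bash
mkdir -p pics; ls
python3 - <<'E'
from cell import state, eyes
import cv2
print(state())
for n in ("scene","top"):
    im=eyes.capture(n); cv2.imwrite(f"pics/{n}0.png",im[:,:,::-1]); print(n,eyes.calibration(n))
E
```

```text
pics
{'time_s': 0.0, 'q': array([-1.30538328e+00,  3.53639853e-01,  1.63412822e+00, -1.50051723e-06,
        1.15517358e+00, -2.40643510e-03]), 'dq': array([ 2.15246661e-04, -2.12624152e-04, -6.26614387e-04, -1.12836018e-06,
        4.19115626e-04,  1.63891081e-03]), 'joint_efforts': array([ 6.11227097e-04, -5.93840039e+01, -3.34216011e+01,  6.98638614e-02,
        2.34657875e-02, -1.17817935e-04]), 'position': array([ 165.27045287, -602.28401028,  238.87137367]), 'eef_rot': array([-0.09393318, -0.70071319, -0.0948787 ,  0.70083923]), 'ft_force': array([ 0.9932589 ,  0.05615748, -0.21238319]), 'torque': array([-0.00561462,  0.0022248 ,  0.01696188]), 'width': 91.73387332115595}
scene {'mtx': array([[449.42308152,   0.        , 319.11154576],
       [  0.        , 449.42308152, 199.47772503],
       [  0.        ,   0.        ,   1.        ]]), 'k1': -0.03668892937041455, 'origin': array([1259.01069677, -563.59836899,  670.95374705]), 'orientation': array([0.76771558, 0.43467139, 0.23983333, 0.40515868])}
top {'mtx': array([[461.37162464,   0.        , 314.94707877],
       [  0.        , 461.37162464, 203.64418035],
       [  0.        ,   0.        ,   1.        ]]), 'k1': -0.0022556644343789843, 'origin': array([ 434.69121857,  -64.61749078, 1341.4714471 ]), 'orientation': array([-0.70651485, -0.01547408,  0.02639292,  0.70703659])}
```

View pics/scene0.png

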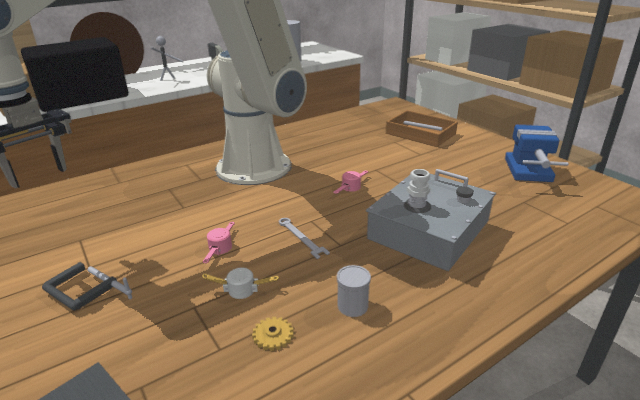

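View pics/top0.png

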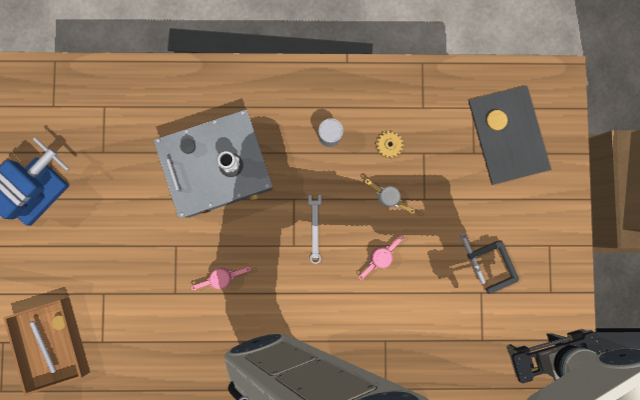

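The scene view shows the grey cap with brass levers at (row 283, col 240), pink look-alikes at (240,220) and (180,350), and the tank adaptor at (190,418). In the top view the cap is at (197,390), the pink ones at (258,382) and (279,220), and the adaptor at (162,229). Other grey round things are the tin at scene (290,353) and top (131,331). I choose the grey, brass-levered cap.

```bash
cat > h.py <<'E'
import numpy as np, cv2
from scipy.spatial.transform import Rotation as R
from scipy.optimize import least_squares
from cell import state, eyes, ticket, spotter
def rot(q): return R.from_quat([q[1],q[2],q[3],q[0]])
CAL={n:eyes.calibration(n) for n in("scene","top")}
def proj(n,P):
    c=CAL[n]; p=rot(c["orientation"]).inv().apply(np.atleast_2d(P)-c["origin"])
    s=np.c_[p[:,0]/-p[:,2],-p[:,1]/-p[:,2]]; s=s*(1+c["k1"]*(s**2).sum(1))[:,None]
    M=c["mtx"]; return np.c_[M[1,1]*s[:,1]+M[1,2],M[0,0]*s[:,0]+M[0,2]]   # row,col
def ray(n,rc):
    c=CAL[n];M=c["mtx"]; d=np.array([(rc[1]-M[0,2])/M[0,0],(rc[0]-M[1,2])/M[1,1]]); s=d.copy()
    for _ in range(20): s=d/(1+c["k1"]*(s@s))
    v=rot(c["orientation"]).apply([s[0],-s[1],-1]); return c["origin"],v
def onz(n,rc,z):
    o,v=ray(n,rc); return o+v*(z-o[2])/v[2]
def tri(a,b):
    f=lambda P: np.r_[proj("scene",P)[0]-a,proj("top",P)[0]-b]
    s=least_squares(f,onz("top",b,60)); return s.x,np.abs(s.fun).max()
def tool():
    s=state(); return np.array(s["position"]),rot(s["eef_rot"])
def crop(im,r,c,h,k,name):
    r0,c0=max(0,r-h),max(0,c-h); o=im[r0:r+h,c0:c+h]
    cv2.imwrite(name,cv2.resize(o,None,fx=k,fy=k,interpolation=cv2.INTER_CUBIC)[:,:,::-1])
E
python3 - <<'E'
from h import *
a=eyes.capture("scene");b=eyes.capture("top")
crop(a,283,240,50,5,"pics/c1.png");crop(b,197,390,40,6,"pics/c2.png");crop(a,205,430,70,5,"pics/c3.png");crop(b,162,215,65,6,"pics/c4.png")
for t in ("cap","cap_crown","cap_seat","lever_a_pin","lever_a_tip","lever_b_tip","adaptor_top","adaptor_c0","tank","spanner","gear","tin"):
    for n in("scene","top"):
        print(t,n,[(np.round(d["location"],1).tolist(),round(d["score"],2)) for d in spotter.mark_of(t,n)[:5]])
print(state()["time_s"])
E
```

```text
cap scene [([289.5, 242.1], 0.95), ([246.2, 221.7], 0.71), ([185.7, 351.5], 0.65)]
cap top [([254.8, 382.5], 0.91), ([274.1, 223.4], 0.91), ([195.9, 383.6], 0.79), ([196.4, 390.2], 0.38)]
cap_crown scene [([271.7, 239.1], 0.86), ([173.2, 350.3], 0.63), ([231.8, 221.2], 0.57)]
cap_crown top [([197.8, 388.6], 0.94), ([278.7, 217.6], 0.83), ([258.2, 381.6], 0.6)]
cap_seat scene [([280.2, 240.0], 0.83), ([177.6, 354.1], 0.82), ([235.0, 215.1], 0.76)]
cap_seat top [([260.0, 380.6], 0.97), ([278.4, 220.9], 0.84), ([198.2, 389.6], 0.76)]
lever_a_pin scene [([289.3, 223.9], 0.73), ([282.7, 256.1], 0.44), ([237.9, 225.2], 0.35), ([177.9, 355.9], 0.35)]
lever_a_pin top [([195.6, 379.5], 0.62), ([281.5, 213.7], 0.54), ([264.1, 373.7], 0.48), ([197.9, 390.6], 0.16)]
lever_a_tip scene [([278.7, 270.8], 0.63), ([223.4, 230.9], 0.54), ([171.2, 366.1], 0.39)]
lever_a_tip top [([274.6, 362.5], 0.67), ([288.3, 190.9], 0.55), ([179.5, 365.7], 0.52)]
lever_b_tip scene [([274.2, 206.0], 0.66), ([191.4, 333.7], 0.62)]
lever_b_tip top [([236.5, 398.4], 0.52), ([269.0, 245.8], 0.44), ([209.2, 410.9], 0.4)]
adaptor_top scene [([237.6, 302.0], 0.55), ([291.3, 240.2], 0.37), ([274.2, 208.9], 0.37)]
adaptor_top top [([158.2, 222.5], 0.82)]Traceback (most recent call last):
  File "<stdin>", line 6, in <module>
ValueError: it knows: adaptor_top, cap, cap_crown, cap_seat, gear, lever_a_pin, lever_a_tip, lever_b_pin, lever_b_tip, spanner, tank, tin
```

View pics/c1.png

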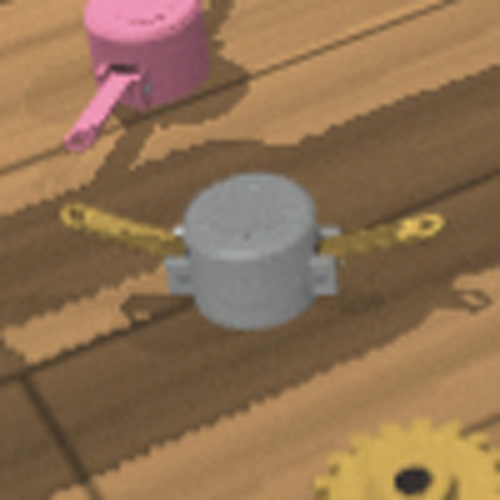

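View pics/c2.png

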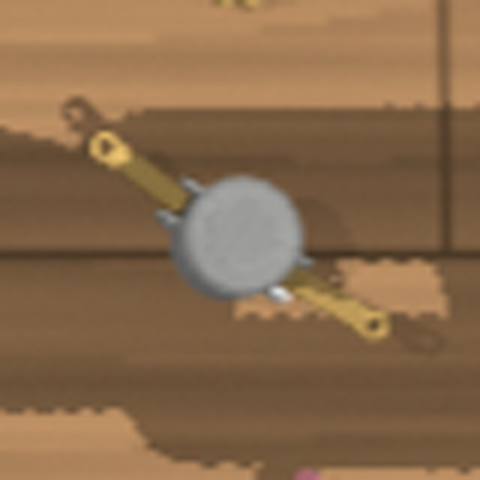

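View pics/c3.png

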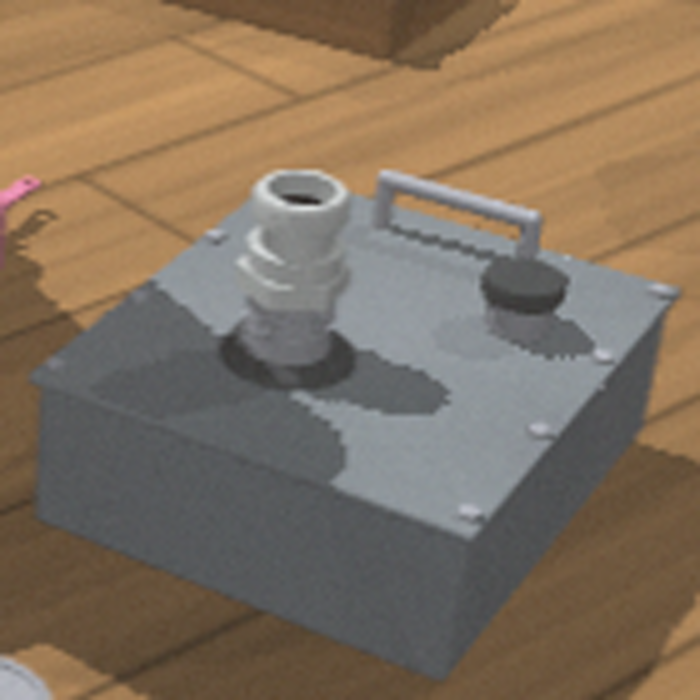

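View pics/c4.png

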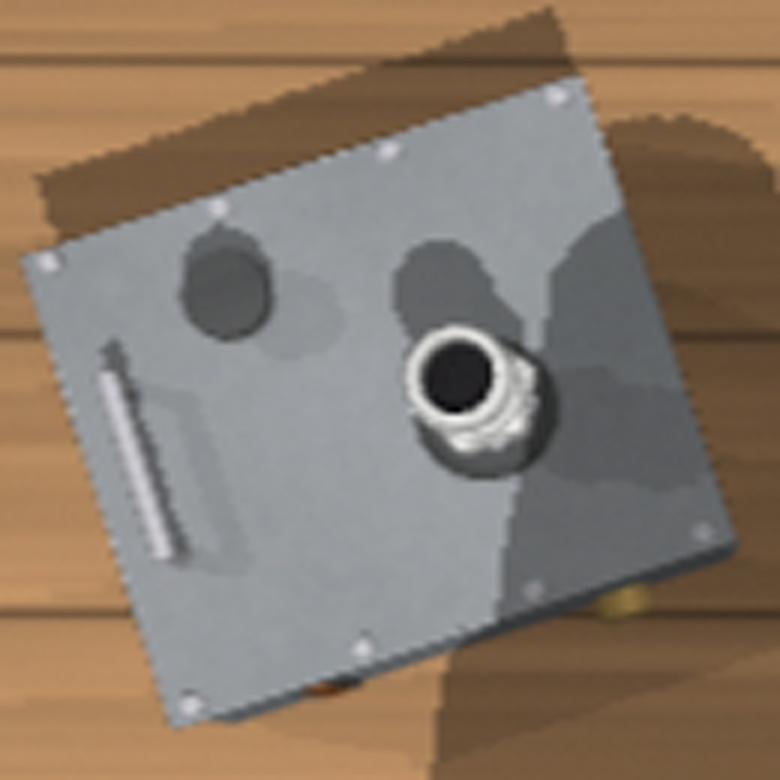

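The crops confirm it: the grey cap has brass levers, with its crown at about scene (274,240) and top (197,390). The adaptor end ring is at about scene (172.6,420) and top (159.3,226).

Run:
```python
from h import *
a,r=tri([172.6,420.2],[159.3,226.0]);print("adapt",a,r)
c,r=tri([273.5,240.3],[196.9,390.2]);print("crown",c,r)
print(onz("top",[196.9,390.2],43),onz("scene",[273.5,240.3],43))
# lever tips: rings top crop (108,148),(372,323) -> 
t1=np.array([157+148/6,350+108/6]);t2=np.array([157+323/6,350+372/6])
s1=np.array([233+215/5,190+75/5]);s2=np.array([233+225/5,190+428/5])
for t in(t1,t2):
  for s in(s1,s2):
    print("tip",t,s,*tri(s,t))
# tank corners on lid
for p in [(255,22),(75,580),(548,735),(728,170)]: print("tank corner",onz("top",[97+p[0]/6,150+p[1]/6],100))
for p in [(144,390)]: print("gear",onz("top",p,16)); 
print("tin",onz("top",(131,331),82),"pink",onz("top",(258,382),43),"spanner",onz("top",(200,315),5),onz("top",(258,316),5))
```

```text
adapt [614.38121363 140.44685719 193.67541054] 0.2998828318811775
crown [ 531.72381128 -295.014415     44.85019429] 0.8326884492366275
[ 530.72866682 -297.69341669   43.        ] [ 530.50369138 -292.9863041    43.        ]
tip [181.66666667 368.        ] [276. 205.] [ 534.17756109 -318.60967263   48.51114317] 29.935254690943395
tip [181.66666667 368.        ] [278.  275.6] [ 576.38837121 -233.77002381   33.70474617] 0.8975704685463484
tip [210.83333333 412.        ] [276. 205.] [ 491.54028281 -359.09411773   40.7260212 ] 0.1680906056474214
tip [210.83333333 412.        ] [278.  275.6] [ 535.6679162  -275.28310666   26.60363352] 30.639997819205064
tank corner [682.19460005 352.17500475 100.        ]
tank corner [765.14965848 101.80031155 100.        ]
tank corner [549.69794333  30.61943361 100.        ]
tank corner [468.97361084 282.25112731 100.        ]
gear [ 686.97198449 -303.6424149    16.        ]
tin [ 710.37293569 -128.71067077   82.        ] pink [ 358.79918348 -272.75268657   43.        ] spanner [524.52540463 -85.47932559   5.        ] [356.98424873 -88.16058973   5.        ]
```

```bash
cat > ov.py <<'E'
from h import *
def circ(c,r,n=60):
    t=np.linspace(0,2*np.pi,n); return np.c_[c[0]+r*np.cos(t),c[1]+r*np.sin(t),np.full(n,c[2])]
def overlay(im,n,lines,ctr,h,k,name):
    r0,c0=int(ctr[0]-h),int(ctr[1]-h); o=cv2.resize(im[r0:r0+2*h,c0:c0+2*h],None,fx=k,fy=k,interpolation=cv2.INTER_CUBIC)[:,:,::-1].copy()
    for L,col in lines:
        p=proj(n,L); q=np.c_[(p[:,1]-c0+.5)*k-.5,(p[:,0]-r0+.5)*k-.5]
        cv2.polylines(o,[np.round(q*8).astype(np.int32)],False,col,1,cv2.LINE_AA,3)
    return o
E
cat > ov1.py <<'E'
from ov import *
import sys
x,y,ax,ay,az=map(float,sys.argv[1:6])
a=cv2.cvtColor(cv2.imread("pics/scene0.png"),4);b=cv2.cvtColor(cv2.imread("pics/top0.png"),4)
capL=[(circ([x,y,0],28.5),(0,0,255)),(circ([x,y,42],28.5),(0,255,0))]
u=np.array([np.cos(.976),np.sin(.976)]);
capL.append((np.array([[x-76*u[0],y-76*u[1],40],[x+76*u[0],y+76*u[1],34]]),(255,0,0)))
adL=[(circ([ax,ay,az],20),(0,255,0)),(circ([ax,ay,az-3],22.5),(0,0,255)),(circ([ax,ay,100],21),(255,0,0))]
o=np.hstack([np.vstack([overlay(a,"scene",capL,(283,240),40,5,0),overlay(b,"top",capL,(196,390),40,5,0)]),
 np.vstack([overlay(a,"scene",adL,(187,418),40,5,0),overlay(b,"top",adL,(162,229),40,5,0)])])
cv2.imwrite(sys.argv[6],cv2.resize(o,(600,600)) if 0 else o[:, :])
print(o.shape)
E
sed -i 's/40,5,0/35,4,0/g' ov1.py
python3 ov1.py 533.5 -296.2 614.4 140.4 193.7 pics/o1.png
```

```text
(560, 560, 3)
```

View pics/o1.png

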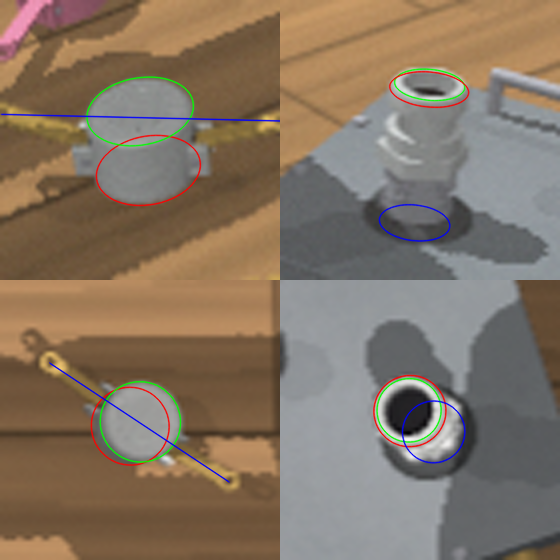

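```bash
cat > go.py <<'E'
# go.py x y z jawdeg [tilt deg: fingers lean; rotation about jaw axis] -> row from measured pose
from h import *
import sys
def Rt(j,tilt=0):
    j=np.radians(j); x=np.array([0,0,-1.]);y=np.array([np.cos(j),np.sin(j),0]);z=np.cross(x,y)
    return R.from_matrix(np.c_[x,y,z])*R.from_rotvec([0,np.radians(tilt),0])
if __name__=="__main__":
    v=list(map(float,sys.argv[1:])); p,r=tool(); s=state()
    print("axes x",r.apply([1,0,0]).round(3),"y",r.apply([0,1,0]).round(3),"z",r.apply([0,0,1]).round(3),"q",s["q"].round(3),"p",p.round(1),"F",s["ft_force"].round(2),"t",round(s["time_s"],2),"w",round(s["width"],1))
    if len(v)>=4:
        for j in (v[3],v[3]+180):
            T=Rt(j,v[4] if len(v)>4 else 0)
            d=r.inv().apply(np.array(v[:3])-p)/10; w=(r.inv()*T).as_rotvec()
            print("row",d.round(2),w.round(3))
E
python3 go.py 533.5 -296 120 145.9
```

```text
axes x [-0. -0. -1.] y [ 0.265 -0.964  0.   ] z [-0.964 -0.265  0.   ] q [-1.305  0.353  1.633 -0.     1.155 -0.002] p [ 165.4 -602.7  239.6] F [-0.15  0.    0.23] t 0.9 w 92.1
row [ 11.96 -19.84 -43.62] [ 2.434 -0.    -0.   ]
row [ 11.96 -19.84 -43.62] [-0.708  0.    -0.   ]
```

```bash
python3 -m jog '9 -19.84 -43.62 -0.708 0 0; 9 -19.84 -43.62 -0.708 0 0; 9 -19.84 -43.62 -0.708 0 0; 9 -19.84 -43.62 -0.708 0 0; 9 -19.84 -43.62 -0.708 0 0; 9 -19.84 -43.62 -0.708 0 0; 9 -19.84 -43.62 -0.708 0 0; 9 -19.84 -43.62 -0.708 0 0; 9 -19.84 -43.62 -0.708 0 0; 9 -19.84 -43.62 -0.708 0 0; 9 -19.84 -43.62 -0.708 0 0; 9 -19.84 -43.62 -0.708 0 0; 9 -19.84 -43.62 -0.708 0 0; 9 -19.84 -43.62 -0.708 0 0; 9 -19.84 -43.62 -0.708 0 0' 9.19; python3 go.py 533.5 -296 27 -34.1
python3 - <<'E'
from h import *
a=eyes.capture("scene");crop(a,270,240,60,5,"pics/c5.png")
b=eyes.capture("top");crop(b,200,390,60,5,"pics/c6.png")
E
```

```text
time_s: 2.15
position: [533.2, -296.2, 149.6]
eef_rot: [-0.332, -0.624, -0.332, 0.625]
ft_force: [-1.0, -0.7, -0.8]
width: 92.0
axes x [-0.001 -0.    -1.   ] y [ 0.829 -0.56  -0.   ] z [-0.56  -0.829  0.   ] q [-0.509  0.426  1.744 -0.     0.972  0.085] p [ 533.2 -296.2  149.6] F [-0.96 -0.69 -0.76] t 2.15 w 92.0
row [12.26  0.02 -0.04] [0.001 0.    0.   ]
row [12.26  0.02 -0.04] [-3.141e+00 -1.000e-03  1.000e-03]
```

View pics/c5.png

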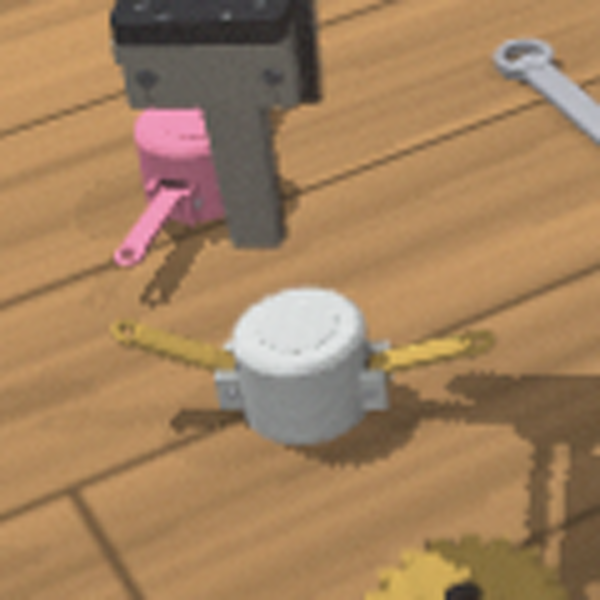

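The scene crop shows one finger at crop (230,250) and the cap below it, clear to descend over.

```bash
python3 -m jog '3 0 0 0 0 0; 6 0 0 0 0 0; 8 0 0 0 0 0; 9.5 0 0 0 0 0; 10.5 0 0 0 0 0; 11.2 0 0 0 0 0; 11.56 0 0 0 0 0; 11.56 0 0 0 0 0' && python3 go.py && python3 -m jog '0 0 0 0 0 0; 0 0 0 0 0 0; 0 0 0 0 0 0; 0 0 0 0 0 0; 0 0 0 0 0 0; 0 0 0 0 0 0; 0 0 0 0 0 0; 0 0 0 0 0 0' 5.0;  python3 go.py
```

```text
time_s: 2.92
position: [533.3, -296.4, 33.9]
eef_rot: [-0.331, -0.625, -0.331, 0.625]
ft_force: [-0.1, 0.8, 0.5]
width: 91.7
axes x [-0.  0. -1.] y [ 0.828 -0.561 -0.   ] z [-0.561 -0.828  0.   ] q [-0.51   0.584  1.801 -0.     0.757  0.086] p [ 533.3 -296.4   33.9] F [-0.14  0.84  0.47] t 2.92 w 91.7
time_s: 3.58
position: [534.2, -296.3, 34.5]
eef_rot: [0.332, 0.625, 0.331, -0.624]
ft_force: [1.8, -0.7, 2.7]
width: 56.6
axes x [ 0.001 -0.001 -1.   ] y [ 0.828 -0.56   0.001] z [-0.56  -0.828 -0.   ] q [-0.509  0.584  1.8    0.     0.757  0.086] p [ 534.2 -296.3   34.5] F [ 1.81 -0.68  2.71] t 3.58 w 56.6
```

```bash
python3 -m jog '-2 0 0 0 0 0; -6 0 0 0 0 0; -10 0 0 0 0 0; -14 0 0 0 0 0; -18 0 0 0 0 0; -22 0 0 0 0 0; -24.5 0 0 0 0 0; -24.5 0 0 0 0 0' && python3 go.py 614.4 140.4 280 8
```

```text
time_s: 4.25
position: [535.3, -296.9, 284.6]
eef_rot: [0.334, 0.626, 0.329, -0.623]
ft_force: [1.2, -0.8, -3.4]
width: 57.1
axes x [ 0.007 -0.004 -1.   ] y [ 0.828 -0.56   0.008] z [-0.56  -0.828 -0.001] q [-0.509  0.291  1.619  0.     1.225  0.086] p [ 535.3 -296.9  284.6] F [ 1.19 -0.81 -3.4 ] t 4.25 w 57.1
row [  0.35 -17.97 -40.65] [-0.735  0.002 -0.008]
row [  0.35 -17.97 -40.65] [ 2.407 -0.01  -0.003]
```

```bash
python3 -m jog '0.4 -17.97 -40.65 -0.735 0 0; 0.4 -17.97 -40.65 -0.735 0 0; 0.4 -17.97 -40.65 -0.735 0 0; 0.4 -17.97 -40.65 -0.735 0 0; 0.4 -17.97 -40.65 -0.735 0 0; 0.4 -17.97 -40.65 -0.735 0 0; 0.4 -17.97 -40.65 -0.735 0 0; 0.4 -17.97 -40.65 -0.735 0 0; 0.4 -17.97 -40.65 -0.735 0 0; 0.4 -17.97 -40.65 -0.735 0 0; 0.4 -17.97 -40.65 -0.735 0 0; 0.4 -17.97 -40.65 -0.735 0 0; 0.4 -17.97 -40.65 -0.735 0 0; 0.4 -17.97 -40.65 -0.735 0 0; 0.4 -17.97 -40.65 -0.735 0 0' && python3 go.py 614.4 140.4 260 8
python3 - <<'E'
from ov import *
a=eyes.capture("scene");b=eyes.capture("top")
p,r=tool(); ax=r.apply([1,0,0])
c0=p+ax*34;c1=p-ax*8
L=[(circ(c0,28.5),(0,0,255)),(circ(c1,28.5),(0,255,0)),(circ([614.4,140.4,193.7],20),(255,255,0))]
cv2.imwrite("pics/o2.png",np.hstack([overlay(a,"scene",L,(165,418),55,6,0)]));cv2.imwrite("pics/o3.png",overlay(b,"top",L,(162,229),55,5,0))
E
```

```text
time_s: 5.5
position: [611.8, 140.1, 273.7]
eef_rot: [0.533, 0.463, 0.534, -0.465]
ft_force: [-0.2, -0.5, -4.5]
width: 56.8
axes x [-0.002 -0.001 -1.   ] y [ 0.99   0.139 -0.002] z [ 0.139 -0.99   0.001] q [ 0.223  0.329  1.589 -0.     1.225  0.084] p [611.8 140.1 273.7] F [-0.19 -0.48 -4.51] t 5.5 w 56.8
row [1.37 0.26 0.01] [-0.001  0.001  0.002]
row [1.37 0.26 0.01] [ 3.141e+00  4.000e-03 -1.000e-03]
```

View pics/o2.png

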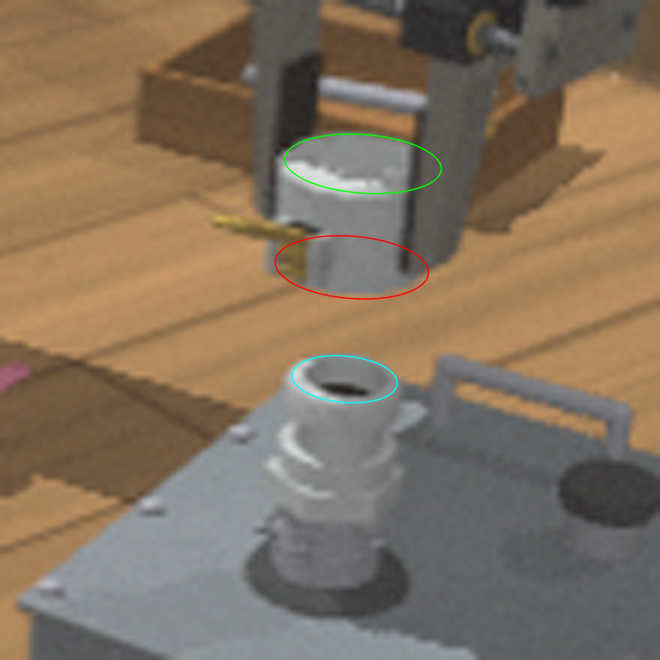

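View pics/o3.png

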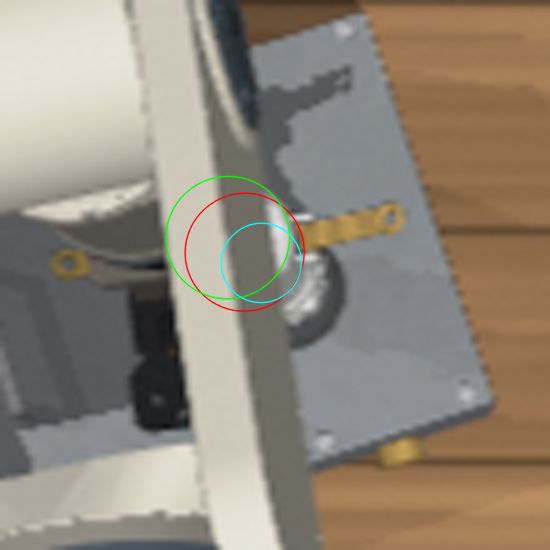

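The picture shows the cap held upright over the adaptor. Its left edge is at crop x≈279 against 285 predicted, so the cap sits about 1–2 mm toward −y in the hand. The adaptor ring matches at (345,380).

```bash
python3 -m jog '0.6 0.27 -0.12 0 0 0; 1.5 0.27 -0.12 0 0 0; 2.5 0.27 -0.12 0 0 0; 2.9 0.27 -0.12 0 0 0; 2.9 0.27 -0.12 0 0 0; 2.9 0.27 -0.12 0 0 0; 2.9 0.27 -0.12 0 0 0' && python3 go.py 614.4 141.7 245 8
python3 - <<'E'
from ov import *
a=eyes.capture("scene")
p,r=tool(); ax=r.apply([1,0,0])
L=[]
for dy in (0,-2):
  q=p+r.apply([0,0,-dy]) 
  L+=[(circ(q+ax*34,28.5),(0,0,255) if dy==0 else (255,0,0)),(circ(q-ax*8,28.5),(0,255,0) if dy==0 else (255,0,0))]
L+=[(circ([614.4,140.4,193.7],20),(255,255,0))]
cv2.imwrite("pics/o4.png",np.hstack([overlay(a,"scene",L,(165,418),45,8,0)]));
E
```

```text
time_s: 6.18
position: [615.2, 143.0, 246.1]
eef_rot: [0.534, 0.464, 0.534, -0.464]
ft_force: [-0.6, 0.3, -3.9]
width: 56.9
axes x [ 0.  0. -1.] y [0.99 0.14 0.  ] z [ 0.14 -0.99 -0.  ] q [0.226 0.357 1.612 0.    1.172 0.086] p [615.2 143.  246.1] F [-0.62  0.33 -3.95] t 6.18 w 56.9
row [ 0.11 -0.1   0.12] [ 0. -0. -0.]
row [ 0.11 -0.1   0.12] [-3.141  0.    -0.   ]
```

View pics/o4.png

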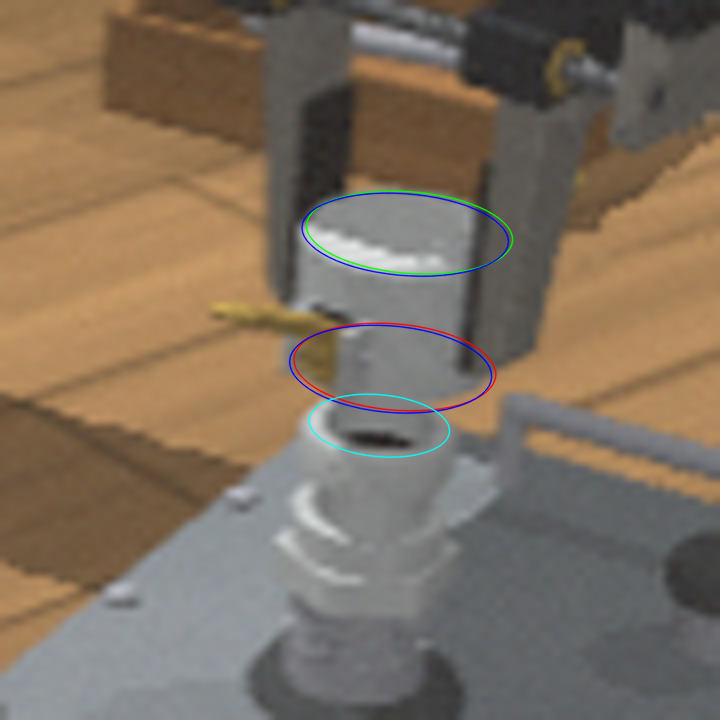

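Run:
```python
from ov import *
b=eyes.capture("top")
p,r=tool();print(p.round(1))
L=[(circ(p+[0,0,-34],28.5),(0,0,255)),(circ(p+[0,0,8],28.5),(0,255,0))]
o=overlay(b,"top",L,(158,225),45,8,0);cv2.imwrite("pics/o5.png",o)
```

```text
[615.3 143.1 246.5]
```

View pics/o5.png

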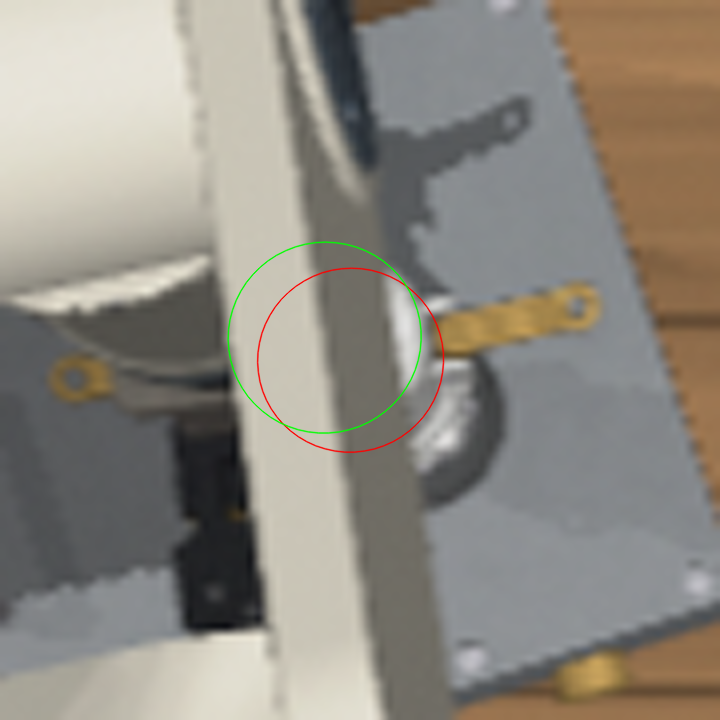

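Run:
```python
from h import *
f=lambda u,v:[113+(v+.5)/8-.5,180+(u+.5)/8-.5]
A=onz("top",f(76,378),244);B=onz("top",f(577,306),250)
print(A,B,(A+B)/2,B-A,np.linalg.norm(B-A)); 
d=(A-B)[:2];print(np.degrees(np.arctan2(d[1],d[0])))
# same in original pic
A0=onz("top",np.array([157+148.5/6-.5,350+108.5/6-.5]),32);B0=onz("top",np.array([157+323.5/6-.5,350+372.5/6-.5]),38.5);print((A0+B0)/2,np.linalg.norm(A0-B0))
```

```text
[604.65144727 218.78706292 244.        ] [625.47976564  68.9975815  250.        ] [615.06560646 143.89232221 247.        ] [  20.82831837 -149.78948142    6.        ] 151.34962038155126
97.91625293262001
[ 534.49624503 -297.13468399   35.25      ] 149.3942272300631
```

Run:
```python
from h import *
fs=lambda u,v:np.array([120+(v+.5)/8-.5,373+(u+.5)/8-.5])
ft=lambda u,v:np.array([113+(v+.5)/8-.5,180+(u+.5)/8-.5])
print(tri(fs(221,312),ft(577,306)))
print(proj("scene",[625.5,69,250]),fs(221,312))
p,r=tool();print(p)
a=eyes.capture("scene");b=eyes.capture("top")
for n in("scene","top"):
  for t in("cap","cap_crown","cap_seat","adaptor_top","lever_a_tip","lever_a_pin"):
    print(n,t,[(np.round(d["location"],1).tolist(),round(d["score"],2)) for d in spotter.mark_of(t,n)[:5]])
for n,z in (("scene",246.5),):
  print(proj(n,[p+[0,0,8.5],p+[0,0,-34],p+[0,0,-1.5]]))
crop(a,150,418,30,12,"pics/c7.png")
```

```text
(array([623.46393292,  66.90621888, 253.63820784]), np.float64(0.8095936785754247))
[[160.06228636 402.23734428]] [158.5625 400.1875]
[615.33965108 143.07077155 246.45704977]
scene cap [([247.1, 219.8], 0.75), ([164.6, 420.3], 0.62)]
scene cap_crown [([143.5, 422.5], 0.81), ([232.9, 219.3], 0.79), ([172.9, 349.4], 0.67)]
scene cap_seat [([235.5, 215.2], 0.78), ([150.9, 423.2], 0.73), ([178.2, 352.6], 0.64)]
scene adaptor_top [([169.5, 421.4], 0.71)]
scene lever_a_tip [([170.8, 367.1], 0.42), ([223.7, 233.6], 0.41)]
scene lever_a_pin [([235.4, 225.5], 0.54)]
top cap [([257.6, 379.7], 0.76), ([158.4, 224.2], 0.53), ([152.1, 250.7], 0.18)]
top cap_crown [([257.9, 381.6], 0.72), ([156.8, 218.3], 0.49)]
top cap_seat [([257.7, 381.5], 0.88), ([157.0, 222.5], 0.72)]
top adaptor_top [([158.0, 188.9], 0.62)]
top lever_a_tip [([275.9, 361.4], 0.55), ([156.3, 190.8], 0.51)]
top lever_a_pin [([261.9, 373.1], 0.62), ([227.0, 315.3], 0.2)]
[[148.21945187 423.66708384]
 [165.21227562 421.81156286]
 [152.28123741 423.22452611]]
```

View pics/c7.png

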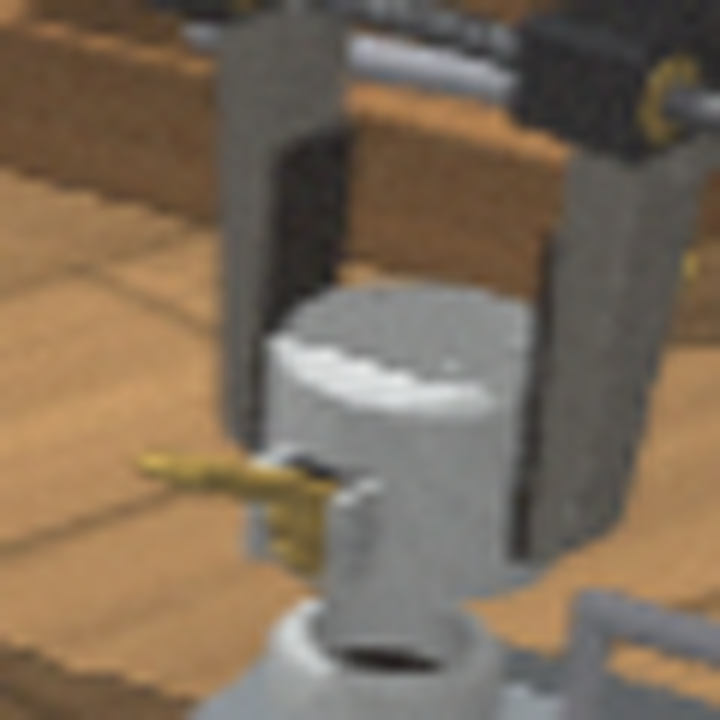

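Top ring midpoint and scene edges disagree by about 2 mm on the cap's offset in y, so I'll take a compromise (about −1.5 mm) and feel the bevel from here.

```bash
python3 -m jog '0.3 0 0.15 0 0 0; 0.7 0 0.15 0 0 0; 1 0 0.15 0 0 0; 1.2 0 0.15 0 0 0; 1.4 0 0.15 0 0 0; 1.4 0 0.15 0 0 0' && for i in 1; do python3 -m jog '0.1 0 0 0 0 0; 0.2 0 0 0 0 0;0.3 0 0 0 0 0'; done
```

```text
time_s: 7.48
position: [615.0, 141.4, 231.3]
eef_rot: [0.534, 0.464, 0.534, -0.464]
ft_force: [0.1, -0.1, -3.7]
width: 56.8
time_s: 7.73
position: [615.3, 141.5, 229.0]
eef_rot: [0.534, 0.464, 0.534, -0.464]
ft_force: [0.3, 0.1, -3.7]
width: 56.7
```

```bash
python3 -m jog '0.1 0 0 0 0 0; 0.2 0 0 0 0 0;0.2 0 0 0 0 0'
```

```text
time_s: 7.98
position: [615.2, 141.4, 226.8]
eef_rot: [0.534, 0.464, 0.534, -0.464]
ft_force: [0.6, -0.2, -4.5]
width: 56.6
```

```bash
python3 -m jog '0.1 0 0 0 0 0; 0.2 0 0 0 0 0;0.2 0 0 0 0 0'
```

```text
time_s: 8.23
position: [615.2, 141.5, 224.7]
eef_rot: [0.534, 0.464, 0.534, -0.464]
ft_force: [-0.3, -0.2, -5.0]
width: 57.1
```

```bash
for s in 1; do python3 -m jog '0.1 0 0 0 0 0; 0.2 0 0 0 0 0;0.2 0 0 0 0 0'; done
```

```text
time_s: 8.48
position: [615.2, 141.5, 222.7]
eef_rot: [0.534, 0.464, 0.534, -0.464]
ft_force: [-0.0, 0.3, -3.9]
width: 56.8
```

```bash
python3 -m jog '0.1 0 0 0 0 0; 0.2 0 0 0 0 0;0.2 0 0 0 0 0'
```

```text
time_s: 8.73
position: [615.1, 141.4, 220.7]
eef_rot: [0.534, 0.464, 0.534, -0.464]
ft_force: [-0.9, -1.0, -3.2]
width: 56.7
```

```bash
python3 -m jog '0.1 0 0 0 0 0; 0.2 0 0 0 0 0;0.2 0 0 0 0 0'
```

```text
time_s: 8.98
position: [615.2, 141.4, 218.7]
eef_rot: [0.534, 0.464, 0.534, -0.464]
ft_force: [-0.4, -0.1, -4.4]
width: 56.7
```

```bash
python3 -m jog '0.1 0 0 0 0 0; 0.2 0 0 0 0 0;0.2 0 0 0 0 0'
python3 - <<'E'
from h import *
a=eyes.capture("scene");crop(a,160,418,32,10,"pics/c8.png")
E
```

```text
time_s: 9.23
position: [615.2, 141.5, 216.7]
eef_rot: [0.534, 0.464, 0.534, -0.464]
ft_force: [-0.4, -0.9, -4.0]
width: 56.8
```

View pics/c8.png

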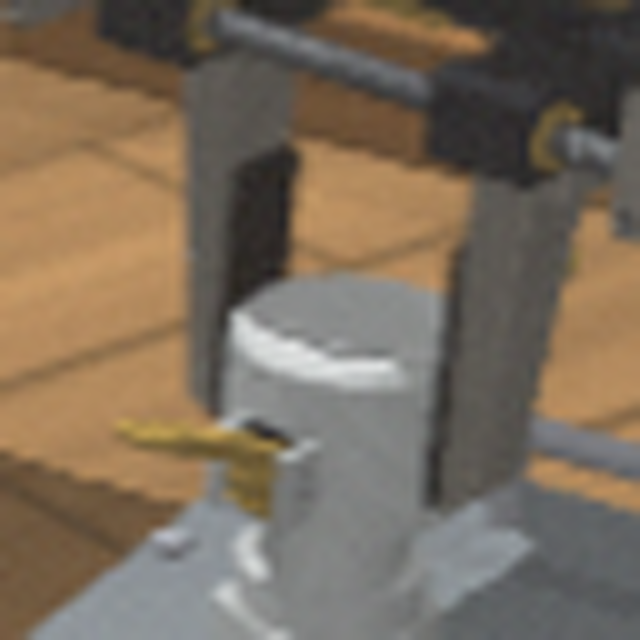

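The picture shows the cap's mouth already covering the nose, with the skirt showing below at crop (320,590). It is entering freely.

```bash
python3 -m jog '0.1 0 0 0 0 0; 0.2 0 0 0 0 0;0.3 0 0 0 0 0'
```

```text
time_s: 9.53
position: [615.3, 141.5, 213.9]
eef_rot: [0.534, 0.464, 0.534, -0.464]
ft_force: [0.3, 1.3, -5.0]
width: 57.0
```

```bash
python3 -m jog '0.1 0 0 0 0 0; 0.2 0 0 0 0 0;0.3 0 0 0 0 0'
```

```text
time_s: 9.78
position: [615.3, 141.5, 210.9]
eef_rot: [0.534, 0.464, 0.534, -0.464]
ft_force: [0.1, -0.3, -3.5]
width: 56.6
```

```bash
python3 -m jog '0.1 0 0 0 0 0; 0.2 0 0 0 0 0;0.3 0 0 0 0 0'
```

```text
time_s: 10.03
position: [615.3, 141.5, 207.9]
eef_rot: [0.534, 0.464, 0.534, -0.464]
ft_force: [0.1, 1.1, -4.1]
width: 56.4
```

```bash
python3 -m jog '0.1 0 0 0 0 0; 0.2 0 0 0 0 0;0.2 0 0 0 0 0'
```

```text
time_s: 10.28
position: [615.1, 141.4, 205.7]
eef_rot: [0.534, 0.464, 0.534, -0.464]
ft_force: [-0.0, 0.1, -3.5]
width: 56.6
```

```bash
python3 -m jog '0.1 0 0 0 0 0; 0.2 0 0 0 0 0;0.2 0 0 0 0 0'
```

```text
time_s: 10.53
position: [615.2, 141.4, 203.8]
eef_rot: [0.534, 0.464, 0.534, -0.464]
ft_force: [-0.4, -0.0, -4.2]
width: 57.1
```

```bash
python3 -m jog '0.1 0 0 0 0 0; 0.15 0 0 0 0 0;0.15 0 0 0 0 0'
```

```text
time_s: 10.78
position: [615.2, 141.5, 202.4]
eef_rot: [0.534, 0.464, 0.534, -0.464]
ft_force: [-1.0, -0.1, -4.1]
width: 56.8
```

```bash
python3 -m jog '0.1 0 0 0 0 0; 0.15 0 0 0 0 0;0.15 0 0 0 0 0'
```

```text
time_s: 11.03
position: [615.2, 141.5, 200.8]
eef_rot: [0.534, 0.464, 0.534, -0.464]
ft_force: [0.6, 0.2, -4.4]
width: 56.4
```

```bash
python3 -m jog '0.1 0 0 0 0 0; 0.1 0 0 0 0 0'
```

```text
time_s: 11.2
position: [615.3, 141.5, 199.9]
eef_rot: [0.534, 0.464, 0.534, -0.464]
ft_force: [0.3, 0.7, -3.6]
width: 56.8
```

```bash
python3 -m jog '0.1 0 0 0 0 0; 0.1 0 0 0 0 0'
```

```text
time_s: 11.37
position: [615.4, 141.7, 199.2]
eef_rot: [0.534, 0.464, 0.534, -0.464]
ft_force: [-1.8, 1.0, -2.9]
width: 56.8
```

```bash
python3 -m jog '0.1 0 0 0 0 0; 0.1 0 0 0 0 0'
```

```text
time_s: 11.53
position: [615.5, 141.6, 198.3]
eef_rot: [0.534, 0.464, 0.534, -0.464]
ft_force: [-0.9, 2.3, -0.7]
width: 56.8
```

```bash
python3 -m jog '0.05 0 0 0 0 0; 0.1 0 0 0 0 0; 0.1 0 0 0 0 0'
```

```text
time_s: 11.78
position: [615.4, 141.5, 196.8]
eef_rot: [0.534, 0.464, 0.534, -0.464]
ft_force: [0.2, 1.3, -2.5]
width: 56.9
```

```bash
python3 -m jog '0.05 0 0 0 0 0; 0.1 0 0 0 0 0; 0.1 0 0 0 0 0'
```

```text
time_s: 12.03
position: [615.3, 141.5, 195.8]
eef_rot: [0.534, 0.464, 0.534, -0.464]
ft_force: [0.3, 1.2, -1.8]
width: 56.5
```

```bash
python3 -m jog '0.05 0 0 0 0 0; 0.1 0 0 0 0 0; 0.1 0 0 0 0 0'
```

```text
time_s: 12.28
position: [615.3, 141.5, 194.8]
eef_rot: [0.534, 0.464, 0.534, -0.464]
ft_force: [1.2, 2.2, -2.6]
width: 56.8
```

```bash
python3 -m jog '0.05 0 0 0 0 0; 0.1 0 0 0 0 0; 0.1 0 0 0 0 0'
python3 - <<'E'
from h import *
a=eyes.capture("scene");crop(a,160,418,32,10,"pics/c9.png")
E
```

```text
time_s: 12.53
position: [615.3, 141.5, 193.9]
eef_rot: [0.534, 0.464, 0.534, -0.464]
ft_force: [-0.0, 2.2, -1.1]
width: 56.5
```

View pics/c9.png

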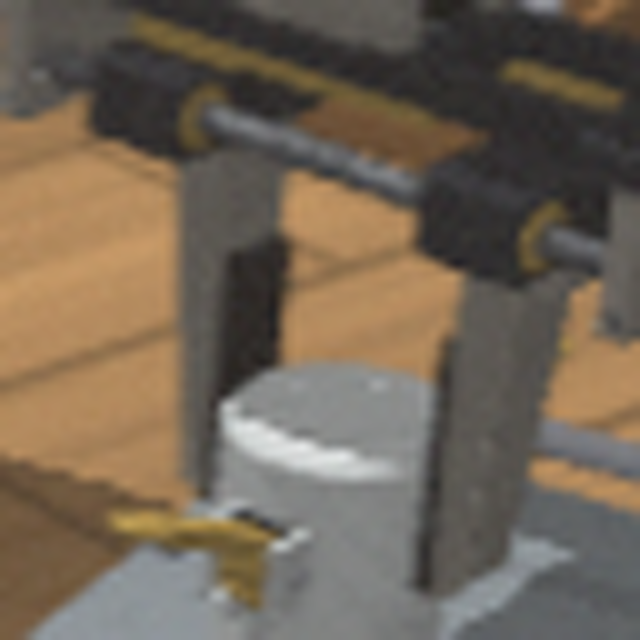

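```bash
python3 -m jog '0.05 0 -0.05 0 0 0; 0.1 0 -0.05 0 0 0; 0.1 0 -0.05 0 0 0'
```

```text
time_s: 12.83
position: [615.3, 141.7, 193.2]
eef_rot: [0.534, 0.464, 0.534, -0.464]
ft_force: [-0.7, -1.4, 1.6]
width: 56.6
```

```bash
python3 -m jog '0.05 0 0 0 0 0; 0.1 0 0 0 0 0; 0.1 0 0 0 0 0'
```

```text
time_s: 13.08
position: [615.3, 141.8, 192.7]
eef_rot: [0.534, 0.464, 0.534, -0.464]
ft_force: [-3.5, -0.7, 6.7]
width: 56.6
```

```bash
python3 -m jog '0.05 0 0 0 0 0; 0.05 0 0 0 0 0; 0.05 0 0 0 0 0'
```

```text
time_s: 13.33
position: [615.3, 141.8, 192.5]
eef_rot: [0.534, 0.464, 0.534, -0.464]
ft_force: [-4.2, -1.4, 10.0]
width: 56.7
```

```bash
python3 -m jog '0.05 0 0 0 0 0; 0.05 0 0 0 0 0; 0.05 0 0 0 0 0'; python3 -c "
from h import *
a=eyes.capture('scene');b=eyes.capture('top');print(state()['ft_force'],state()['position'],state()['torque'])
crop(a,175,418,32,10,'pics/c10.png');crop(b,158,225,45,8,'pics/c11.png')"
```

```text
time_s: 13.58
position: [615.3, 141.8, 192.2]
eef_rot: [0.534, 0.464, 0.534, -0.464]
ft_force: [-4.6, -1.1, 9.9]
width: 56.9
[-3.54584957 -1.97777436 11.17192759] [615.28357345 141.75416949 192.186008  ] [-0.36855961  0.54666404 -0.02651898]
```

View pics/c10.png

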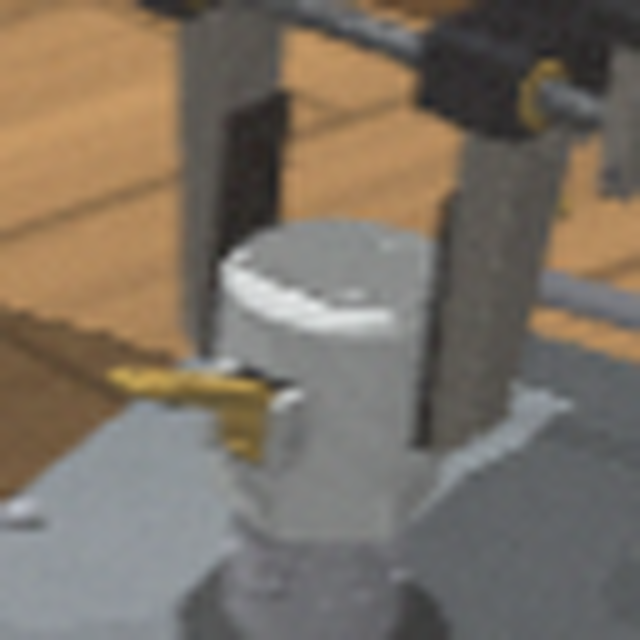

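View pics/c11.png

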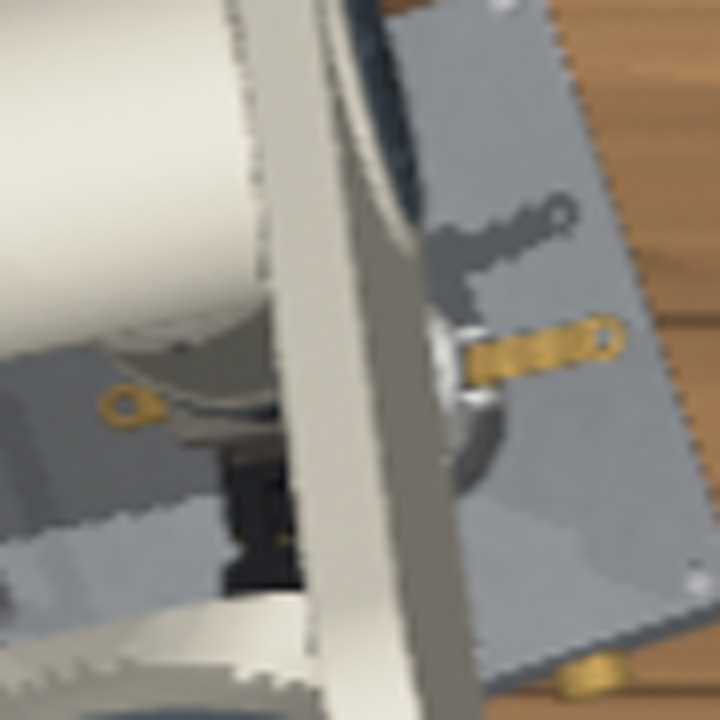

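Force history: a small catch at TCP z≈199, then light drag. From z≈193.4 force rises at about 10 N/mm to about 14 N total, which is more than the lip could hold. So the cap is on its gasket, and I'll release.

```bash
python3 -m jog '0 0 0 0 0 0; 0 0 0 0 0 0; 0 0 0 0 0 0; 0 0 0 0 0 0; 0 0 0 0 0 0' 9.19; python3 -m jog '-2 0 0 0 0 0; -5 0 0 0 0 0; -8 0 0 0 0 0; -8 0 0 0 0 0'  ; python3 -c "
from h import *
a=eyes.capture('scene');b=eyes.capture('top');print(state()['ft_force'],state()['position'])
crop(a,175,418,32,10,'pics/c12.png');crop(b,158,225,45,8,'pics/c13.png')"
```

```text
time_s: 14.1
position: [615.2, 142.0, 190.8]
eef_rot: [0.534, 0.464, 0.534, -0.464]
ft_force: [0.4, 0.9, -0.7]
width: 87.9
time_s: 14.43
position: [617.9, 142.6, 277.0]
eef_rot: [0.536, 0.466, 0.532, -0.461]
ft_force: [1.9, 0.7, 1.1]
width: 91.9
[-0.1980636   0.22968805  0.1443009 ] [615.8583788  142.11815906 272.14477091]
```

View pics/c12.png

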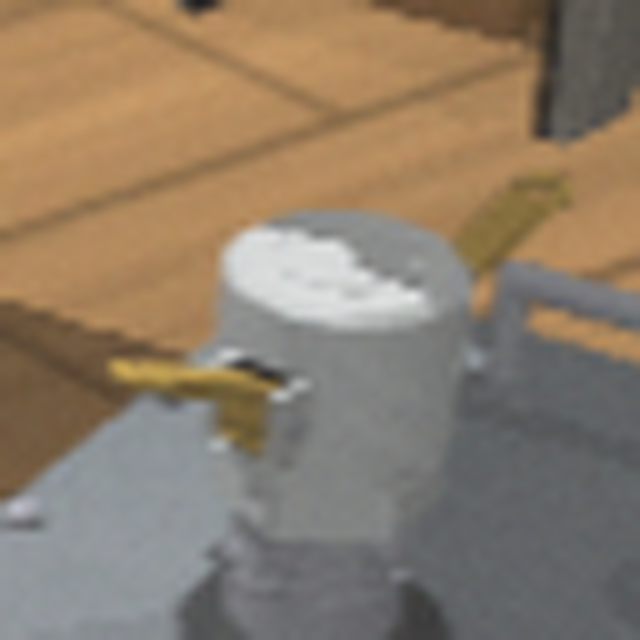

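View pics/c13.png

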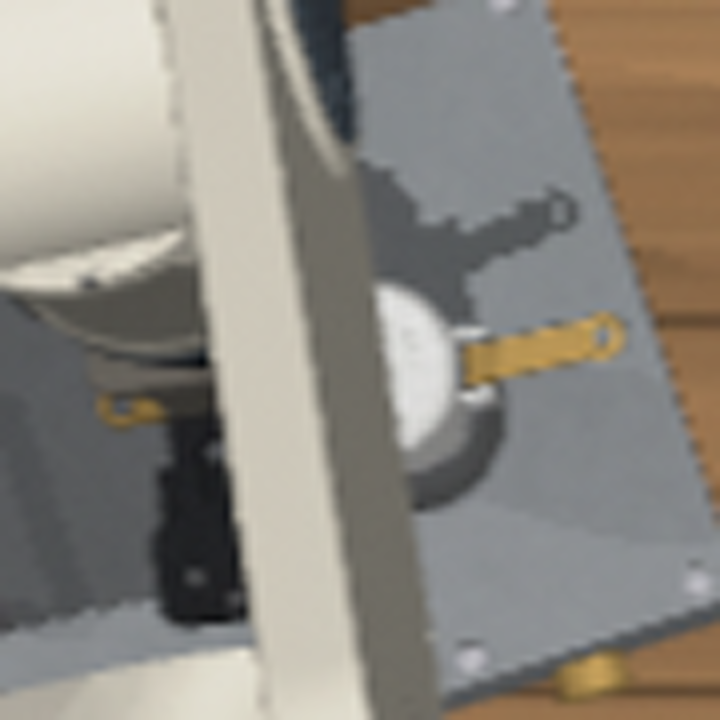

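The pictures show the cap upright on the adaptor with both levers out, crown at scene crop (345,270), and the gripper clear. Next I touch the crown with closed fingers to confirm its height and press home.

```bash
python3 -m jog '2 0 0 0 0 0; 3 0 0 0 0 0; 3.5 0 0 0 0 0; 3.5 0 0 0 0 0; 3.5 0 0 0 0 0; 3.5 0 0 0 0 0; 3.5 0 0 0 0 0;3.5 0 0 0 0 0' 0; python3 go.py 615.2 142 229 8
```

```text
time_s: 15.2
position: [615.5, 142.1, 236.6]
eef_rot: [0.534, 0.464, 0.534, -0.464]
ft_force: [0.2, 0.3, -1.1]
width: 40.7
axes x [ 0.001  0.    -1.   ] y [0.99  0.14  0.001] z [ 0.14 -0.99 -0.  ] q [0.224 0.366 1.622 0.    1.153 0.084] p [615.5 142.1 236.6] F [ 0.22  0.32 -1.06] t 15.2 w 40.7
row [ 0.76 -0.03  0.  ] [ 0.    -0.    -0.001]
row [ 0.76 -0.03  0.  ] [-3.141e+00  1.000e-03 -0.000e+00]
```

```bash
python3 -m jog '0.3 0 0 0 0 0; 0.5 0 0 0 0 0; 0.6 0 0 0 0 0; 0.6 0 0 0 0 0; 0.6 0 0 0 0 0; 0.6 0 0 0 0 0'
```

```text
time_s: 15.7
position: [615.3, 142.0, 230.0]
eef_rot: [0.534, 0.464, 0.534, -0.464]
ft_force: [0.0, -0.3, -0.0]
width: 1.3
```

```bash
python3 -m jog '0.05 0 0 0 0 0; 0.1 0 0 0 0 0; 0.1 0 0 0 0 0'
```

```text
time_s: 15.95
position: [615.2, 141.9, 228.9]
eef_rot: [0.534, 0.464, 0.534, -0.464]
ft_force: [-0.8, 0.2, -0.7]
width: 0.3
```

```bash
python3 -m jog '0.05 0 0 0 0 0; 0.1 0 0 0 0 0; 0.1 0 0 0 0 0'
```

```text
time_s: 16.2
position: [615.2, 142.0, 227.9]
eef_rot: [0.534, 0.464, 0.534, -0.464]
ft_force: [-0.4, 0.2, -0.1]
width: 0.3
```

```bash
python3 -m jog '0.05 0 0 0 0 0; 0.1 0 0 0 0 0; 0.1 0 0 0 0 0'
```

```text
time_s: 16.45
position: [615.2, 142.0, 226.9]
eef_rot: [0.534, 0.464, 0.534, -0.464]
ft_force: [-0.5, 0.6, -0.0]
width: 0.5
```

```bash
python3 -m jog '0.05 0 0 0 0 0; 0.1 0 0 0 0 0; 0.1 0 0 0 0 0'
```

```text
time_s: 16.7
position: [615.2, 142.0, 226.2]
eef_rot: [0.534, 0.464, 0.534, -0.464]
ft_force: [-0.9, -0.1, 3.3]
width: 0.5
```

```bash
python3 -m jog '0.05 0 0 0 0 0; 0.05 0 0 0 0 0; 0.05 0 0 0 0 0'
```

```text
time_s: 16.95
position: [615.2, 142.0, 225.9]
eef_rot: [0.534, 0.464, 0.534, -0.464]
ft_force: [-1.3, -0.3, 6.2]
width: 0.5
```

```bash
python3 -m jog '0.05 0 0 0 0 0; 0.05 0 0 0 0 0; 0.05 0 0 0 0 0'
```

```text
time_s: 17.2
position: [615.3, 142.0, 225.6]
eef_rot: [0.534, 0.464, 0.534, -0.464]
ft_force: [-2.4, -0.0, 7.2]
width: 0.7
```

```bash
python3 -m jog '0.05 0 0 0 0 0; 0.08 0 0 0 0 0; 0.08 0 0 0 0 0; 0.08 0 0 0 0 0'
```

```text
time_s: 17.53
position: [615.3, 142.0, 225.4]
eef_rot: [0.534, 0.464, 0.534, -0.464]
ft_force: [-3.8, -0.7, 11.2]
width: 0.3
```

Crown contact was at z≈201.4, rising to 11 N with about 1 mm of travel. That confirms the cap is home on its gasket. Next I plan the lever arc.

```bash
cat > lev.py <<'E'
# lev.py side r  a:h:theta_deg ...   side +1=+y lever, -1=-y lever ; prints rows from measured pose
from go import *
AX=np.array([615.3,142.0]);RIM=157.6;U=np.array([-.139,.990])
J=8.0
def pose(side,r,a,h,th):
    e=U*side; out=np.r_[e,0]; up=np.array([0,0,1.])
    pin=np.r_[AX+30*e,RIM+14]
    C=pin+r*(np.cos(a)*out-np.sin(a)*up)+h*(np.sin(a)*out+np.cos(a)*up)
    T=Rt(J,th if side<0 else -th)   # tool z = outward of -y side
    zin=-10 if side<0 else 10
    return C-T.apply([25,0,zin]),T,C
if __name__=="__main__":
    side=int(sys.argv[1]);r=float(sys.argv[2]);p,rr=tool();s=state()
    print("p",p.round(1),"F",s["ft_force"].round(1),"t",round(s["time_s"],2))
    out=[]
    for g in sys.argv[3:]:
        a,h,th=map(float,g.split(":")); P,T,C=pose(side,r,a,h,th)
        d=rr.inv().apply(P-p)/10;w=(rr.inv()*T).as_rotvec()
        out.append(" ".join(f"{v:.2f}" for v in d)+" "+" ".join(f"{v:.3f}" for v in w)); print(g,P.round(0),"C",C.round(0))
    print("; ".join(out))
E
python3 lev.py -1 46 -0.4:60:-20 -0.4:22:-20
```

```text
p [615.3 142.  225.4] F [-3.8 -0.7 11.2] t 17.53
-0.4:60:-20 [622.  93. 272.] C [622.  93. 245.]
-0.4:22:-20 [624.  78. 237.] C [624.  79. 210.]
-4.63 0.00 4.99 0.000 -0.349 -0.001; -1.13 -0.00 6.47 0.000 -0.349 -0.001
```

```bash
python3 -m jog '-2 0 0 0 0 0; -5 0 0 0 0 0; -5.5 0 3 0 -0.12 0; -5 0 5.2 0 -0.24 0; -4 0 6 0 -0.349 0; -1.5 0 6.47 0 -0.349 0; -1.13 0 6.47 0 -0.349 0; -1.13 0 6.47 0 -0.349 0;-1.13 0 6.47 0 -0.349 0'; python3 lev.py -1 46 -0.4:15:-20 -0.4:11:-20 -0.4:7.5:-20;  python3 - <<'E'
from h import *
a=eyes.capture("scene");crop(a,160,410,40,8,"pics/c14.png")
E
```

```text
time_s: 18.28
position: [624.4, 77.9, 235.9]
eef_rot: [0.618, 0.376, 0.433, -0.537]
ft_force: [-0.4, -0.5, 0.0]
width: 0.4
p [624.4  77.9 235.9] F [-0.4 -0.5  0. ] t 18.28
-0.4:15:-20 [625.  75. 230.] C [625.  76. 203.]
-0.4:11:-20 [625.  74. 227.] C [625.  75. 200.]
-0.4:7.5:-20 [625.  72. 223.] C [625.  73. 196.]
0.62 -0.01 0.05 0.000 -0.001 0.000; 1.02 -0.01 0.07 0.000 -0.001 0.000; 1.37 -0.01 0.09 0.000 -0.001 0.000
```

View pics/c14.png

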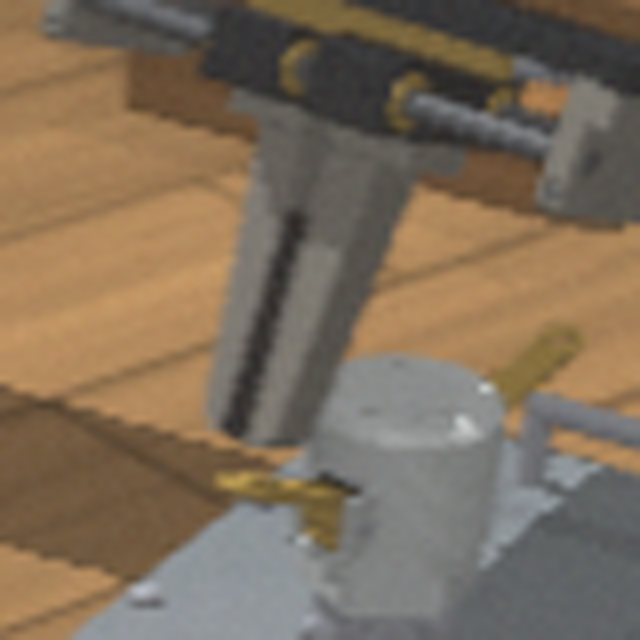

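The closed fingers stand above the −y lever (tip at crop (222,482)) and clear of the cap. I'll close in slowly.

```bash
python3 -m jog '0.4 0 0 0 0 0; 0.8 0 0.05 0 0 0; 1.1 0 0.05 0 0 0; 1.1 0 0.05 0 0 0'
```

```text
time_s: 18.67
position: [624.6, 73.2, 224.9]
eef_rot: [0.618, 0.376, 0.433, -0.538]
ft_force: [-0.9, -0.7, -0.2]
width: 0.3
```

```bash
python3 -m jog '0.1 0 0 0 0 0; 0.2 0 0 0 0 0;0.2 0 0 0 0 0'
```

```text
time_s: 18.92
position: [625.0, 73.1, 223.6]
eef_rot: [0.618, 0.376, 0.433, -0.537]
ft_force: [-0.4, 0.9, 1.4]
width: 0.4
```

```bash
python3 -m jog '0.1 0 0 0 0 0; 0.2 0 0 0 0 0;0.2 0 0 0 0 0'
```

```text
time_s: 19.17
position: [625.1, 72.4, 221.6]
eef_rot: [0.618, 0.376, 0.433, -0.537]
ft_force: [-1.2, 0.6, 2.0]
width: 0.5
```

```bash
python3 -m jog '0.1 0 0 0 0 0; 0.2 0 0 0 0 0;0.2 0 0 0 0 0'
```

```text
time_s: 19.42
position: [625.2, 71.5, 219.7]
eef_rot: [0.618, 0.376, 0.433, -0.537]
ft_force: [1.1, 0.7, 3.2]
width: 0.4
```

Contact is at the predicted height with about 3 N moving the lever. I follow the arc.

```bash
python3 lev.py -1 46 -0.22:7.5:-14 -0.12:7.5:-8 -0.02:7.5:-2 0.08:7.5:4 0.18:7.5:10 0.28:7.5:16 0.38:7.5:21 0.48:7.5:25
```

```text
p [625.2  71.5 219.7] F [1.1 0.7 3.2] t 19.42
-0.22:7.5:-14 [626.  66. 216.] C [625.  69. 189.]
-0.12:7.5:-8 [627.  62. 211.] C [626.  68. 185.]
-0.02:7.5:-2 [627.  58. 205.] C [626.  67. 180.]
0.08:7.5:4 [628.  55. 200.] C [626.  66. 175.]
0.18:7.5:10 [628.  52. 194.] C [626.  66. 171.]
0.28:7.5:16 [628.  50. 187.] C [626.  66. 166.]
0.38:7.5:21 [628.  49. 181.] C [626.  67. 162.]
0.48:7.5:25 [628.  49. 175.] C [626.  68. 157.]
0.58 -0.00 0.39 0.000 0.105 -0.000; 1.19 -0.00 0.63 0.000 0.210 -0.000; 1.82 -0.00 0.80 0.000 0.314 -0.000; 2.46 -0.00 0.90 0.000 0.419 -0.000; 3.12 -0.00 0.94 0.000 0.524 -0.000; 3.77 -0.00 0.92 0.000 0.629 -0.000; 4.38 -0.00 0.80 0.000 0.716 -0.000; 4.93 -0.00 0.61 0.000 0.786 -0.000
```

```bash
python3 -m jog '0.3 0 0.2 0 0.05 0; 0.58 0 0.39 0 0.105 0; 0.9 0 0.5 0 0.16 0; 1.2 0 0.63 0 0.21 0; 1.2 0 0.63 0 0.21 0'; python3 -m jog '0 0 0 0 0 0' ; python3 lev.py -1 46 -0.12:7.5:-8 -0.02:7.5:-2 0.08:7.5:4 0.18:7.5:10 0.28:7.5:16 0.38:7.5:21 0.48:7.5:25
```

```text
time_s: 19.83
position: [626.7, 60.7, 210.6]
eef_rot: [0.568, 0.432, 0.496, -0.495]
ft_force: [-0.0, 1.9, 1.7]
width: 0.2
time_s: 19.92
position: [626.7, 61.0, 210.6]
eef_rot: [0.569, 0.431, 0.495, -0.496]
ft_force: [0.6, -0.5, 2.3]
width: 0.3
p [626.7  61.  210.6] F [ 0.6 -0.5  2.3] t 19.92
-0.12:7.5:-8 [627.  62. 211.] C [626.  68. 185.]
-0.02:7.5:-2 [627.  58. 205.] C [626.  67. 180.]
0.08:7.5:4 [628.  55. 200.] C [626.  66. 175.]
0.18:7.5:10 [628.  52. 194.] C [626.  66. 171.]
0.28:7.5:16 [628.  50. 187.] C [626.  66. 166.]
0.38:7.5:21 [628.  49. 181.] C [626.  67. 162.]
0.48:7.5:25 [628.  49. 175.] C [626.  68. 157.]
-0.02 0.00 -0.06 -0.001 0.001 -0.000; 0.57 0.00 0.24 -0.001 0.105 -0.000; 1.18 0.00 0.48 -0.001 0.210 -0.000; 1.81 0.00 0.65 -0.001 0.315 -0.000; 2.46 0.00 0.76 -0.001 0.419 -0.000; 3.08 0.00 0.78 -0.001 0.507 -0.000; 3.65 0.00 0.70 -0.001 0.576 -0.000
```

Tracking well at about 2–3 N. Continuing to a≈0.48.

```bash
python3 -m jog '0.57 0 0.24 0 0.105 0; 1.18 0 0.48 0 0.21 0; 1.81 0 0.65 0 0.315 0; 2.46 0 0.76 0 0.419 0; 2.46 0 0.76 0 0.419 0'; python3 lev.py -1 46 0.28:7.5:16 0.38:7.5:21 0.48:7.5:25 0.58:7.5:25 0.68:7.5:25 0.78:7.5:25
```

```text
time_s: 20.33
position: [627.6, 49.0, 185.5]
eef_rot: [0.452, 0.525, 0.604, -0.395]
ft_force: [-0.1, 0.8, 1.9]
width: 0.3
p [627.6  49.  185.5] F [-0.1  0.8  1.9] t 20.33
0.28:7.5:16 [628.  50. 187.] C [626.  66. 166.]
0.38:7.5:21 [628.  49. 181.] C [626.  67. 162.]
0.48:7.5:25 [628.  49. 175.] C [626.  68. 157.]
0.58:7.5:25 [628.  51. 171.] C [625.  70. 153.]
0.68:7.5:25 [628.  53. 167.] C [625.  72. 149.]
0.78:7.5:25 [627.  55. 163.] C [625.  75. 145.]
-0.15 0.08 -0.16 -0.003 -0.004 0.002; 0.41 0.08 0.11 -0.003 0.083 0.002; 0.96 0.08 0.28 -0.003 0.153 0.002; 1.43 0.08 0.25 -0.003 0.153 0.002; 1.89 0.08 0.16 -0.003 0.153 0.002; 2.33 0.08 0.03 -0.003 0.153 0.002
```

```bash
python3 -m jog '0.41 0 0.11 0 0.083 0; 0.96 0 0.28 0 0.153 0; 1.43 0 0.25 0 0.153 0; 1.89 0 0.16 0 0.153 0; 2.33 0 0.03 0 0.153 0; 2.33 0 0.03 0 0.153 0'; python3 lev.py -1 46 0.78:7.5:25 0.88:7.5:25 0.98:7.5:25 1.08:7.5:25 1.18:7.5:25 1.28:7.5:25;  python3 - <<'E'
from h import *
a=eyes.capture("scene");crop(a,160,410,40,8,"pics/c15.png")
E
```

```text
time_s: 20.83
position: [626.5, 57.8, 163.8]
eef_rot: [0.408, 0.551, 0.636, -0.354]
ft_force: [-0.4, -4.0, 0.3]
width: 0.7
p [626.5  57.8 163.8] F [-0.4 -4.   0.3] t 20.83
0.78:7.5:25 [627.  55. 163.] C [625.  75. 145.]
0.88:7.5:25 [627.  58. 159.] C [624.  78. 141.]
0.98:7.5:25 [627.  61. 156.] C [624.  81. 138.]
1.08:7.5:25 [626.  65. 153.] C [623.  84. 135.]
1.18:7.5:25 [626.  69. 150.] C [623.  88. 132.]
1.28:7.5:25 [625.  73. 148.] C [622.  92. 130.]
-0.04 0.06 0.28 0.001 0.007 0.002; 0.42 0.06 0.17 0.001 0.007 0.002; 0.85 0.06 0.01 0.001 0.007 0.002; 1.28 0.06 -0.18 0.001 0.007 0.002; 1.68 0.06 -0.42 0.001 0.007 0.002; 2.05 0.06 -0.70 0.001 0.007 0.002
```

View pics/c15.png

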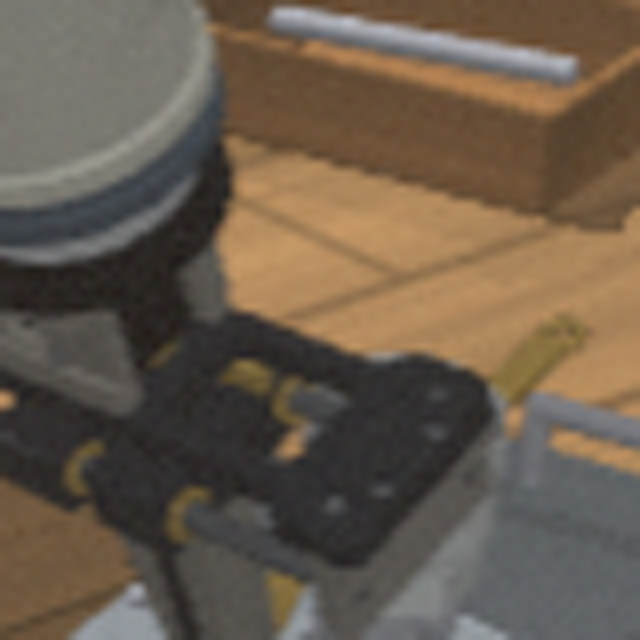

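```bash
python3 -m jog '0.2 0 0.15 0 0 0; 0.42 0 0.15 0 0 0; 0.85 0 0 0 0 0; 0.85 0 0 0 0 0'; python3 lev.py -1 46 0.98:7.5:25 1.08:7.5:25 1.18:7.5:25 1.28:7.5:25 1.38:7.5:25
```

```text
time_s: 21.22
position: [626.5, 61.3, 156.8]
eef_rot: [0.407, 0.552, 0.636, -0.353]
ft_force: [0.8, -0.4, 2.2]
width: 0.4
p [626.5  61.3 156.8] F [ 0.8 -0.4  2.2] t 21.22
0.98:7.5:25 [627.  61. 156.] C [624.  81. 138.]
1.08:7.5:25 [626.  65. 153.] C [623.  84. 135.]
1.18:7.5:25 [626.  69. 150.] C [623.  88. 132.]
1.28:7.5:25 [625.  73. 148.] C [622.  92. 130.]
1.38:7.5:25 [624.  77. 146.] C [622.  96. 128.]
0.07 0.02 0.03 0.001 0.003 0.000; 0.49 0.02 -0.16 0.001 0.003 0.000; 0.89 0.02 -0.40 0.001 0.003 0.000; 1.27 0.02 -0.68 0.001 0.003 0.000; 1.61 0.02 -0.99 0.001 0.003 0.000
```

```bash
python3 -m jog '0.2 0 -0.05 0 0 0; 0.49 0 -0.16 0 0 0; 0.7 0 -0.28 0 0 0; 0.89 0 -0.4 0 0 0; 0.89 0 -0.4 0 0 0'; python3 lev.py -1 46  1.18:7.5:25 1.28:7.5:25 1.38:7.5:25 1.5:7.5:25
```

```text
time_s: 21.63
position: [625.6, 68.1, 150.4]
eef_rot: [0.407, 0.553, 0.636, -0.353]
ft_force: [0.9, -1.9, 3.0]
width: 0.2
p [625.6  68.1 150.4] F [ 0.9 -1.9  3. ] t 21.63
1.18:7.5:25 [626.  69. 150.] C [623.  88. 132.]
1.28:7.5:25 [625.  73. 148.] C [622.  92. 130.]
1.38:7.5:25 [624.  77. 146.] C [622.  96. 128.]
1.5:7.5:25 [624.  82. 145.] C [621. 102. 126.]
0.02 0.01 -0.05 0.000 0.003 0.000; 0.40 0.01 -0.33 0.000 0.003 0.000; 0.74 0.01 -0.64 0.000 0.003 0.000; 1.11 0.01 -1.06 0.000 0.003 0.000
```

```bash
python3 -m jog '0.2 0 -0.18 0 0 0; 0.4 0 -0.33 0 0 0; 0.6 0 -0.48 0 0 0; 0.74 0 -0.64 0 0 0; 0.74 0 -0.64 0 0 0'; python3 lev.py -1 46 1.38:7.5:25 1.5:7.5:25 1.56:7.5:25
```

```text
time_s: 22.05
position: [624.3, 77.0, 146.4]
eef_rot: [0.407, 0.553, 0.636, -0.353]
ft_force: [1.6, -2.2, 0.3]
width: 0.6
p [624.3  77.  146.4] F [ 1.6 -2.2  0.3] t 22.05
1.38:7.5:25 [624.  77. 146.] C [622.  96. 128.]
1.5:7.5:25 [624.  82. 145.] C [621. 102. 126.]
1.56:7.5:25 [623.  85. 144.] C [621. 104. 126.]
0.01 0.01 0.01 0.000 0.003 0.000; 0.38 0.01 -0.41 0.000 0.003 0.000; 0.54 0.01 -0.63 0.000 0.003 0.000
```

```bash
python3 -m jog '0.12 0 -0.12 0 0 0; 0.2 0 -0.24 0 0 0; 0.3 0 -0.33 0 0 0; 0.3 0 -0.33 0 0 0'
```

```text
time_s: 22.38
position: [623.8, 81.1, 145.2]
eef_rot: [0.407, 0.553, 0.636, -0.353]
ft_force: [1.6, -3.1, 1.2]
width: 0.7
```

```bash
python3 -m jog '0.03 0 -0.05 0 0 0; 0.07 0 -0.1 0 0 0; 0.07 0 -0.1 0 0 0'
```

```text
time_s: 22.63
position: [623.6, 82.1, 145.0]
eef_rot: [0.407, 0.553, 0.636, -0.353]
ft_force: [1.0, -2.8, 1.2]
width: 0.3
```

```bash
python3 -m jog '0.03 0 -0.05 0 0 0; 0.05 0 -0.1 0 0 0; 0.05 0 -0.1 0 0 0'
```

```text
time_s: 22.88
position: [623.5, 83.1, 144.9]
eef_rot: [0.407, 0.553, 0.636, -0.353]
ft_force: [0.9, -3.2, -0.2]
width: 0.2
```

```bash
python3 -m jog '0.02 0 -0.05 0 0 0; 0.04 0 -0.09 0 0 0; 0.04 0 -0.09 0 0 0'
```

```text
time_s: 23.13
position: [623.5, 83.7, 144.9]
eef_rot: [0.407, 0.552, 0.636, -0.354]
ft_force: [1.4, -5.9, 0.1]
width: 0.1
```

```bash
python3 -m jog '0.02 0 -0.05 0 0 0; 0.04 0 -0.09 0 0 0; 0.04 0 -0.09 0 0 0'
```

```text
time_s: 23.38
position: [623.4, 84.1, 144.8]
eef_rot: [0.407, 0.552, 0.635, -0.354]
ft_force: [1.8, -8.4, -1.3]
width: 0.8
```

```bash
python3 -m jog '0.02 0 -0.05 0 0 0; 0.04 0 -0.09 0 0 0; 0.04 0 -0.09 0 0 0'
```

```text
time_s: 23.63
position: [623.4, 84.7, 144.7]
eef_rot: [0.408, 0.552, 0.635, -0.354]
ft_force: [1.8, -10.0, -2.0]
width: 0.5
```

Force rises sharply from 3 to 10 N over about 1.5 mm at the expected stop position, so I stop there, back straight out and look.

```bash
python3 -m jog '-0.8 0 1.8 0 0 0; -2.5 0 4.2 0 0 0; -5.5 0 5 0 0 0; -9 0 5 0 -0.1 0; -12.5 0 5 0 -0.2 0; -13 0 5 0 -0.3 0; -13 0 5 0 -0.3 0'; python3 lev.py -1 46
python3 - <<'E'
from h import *
a=eyes.capture("scene");crop(a,170,410,40,8,"pics/c16.png")
b=eyes.capture("top");crop(b,158,225,45,8,'pics/c17.png')
E
```

```text
time_s: 24.22
position: [638.4, -11.4, 245.9]
eef_rot: [0.5, 0.494, 0.566, -0.431]
ft_force: [-0.1, 1.3, -0.4]
width: 0.2
p [638.4 -11.4 245.9] F [-0.1  1.3 -0.4] t 24.22
```

View pics/c16.png

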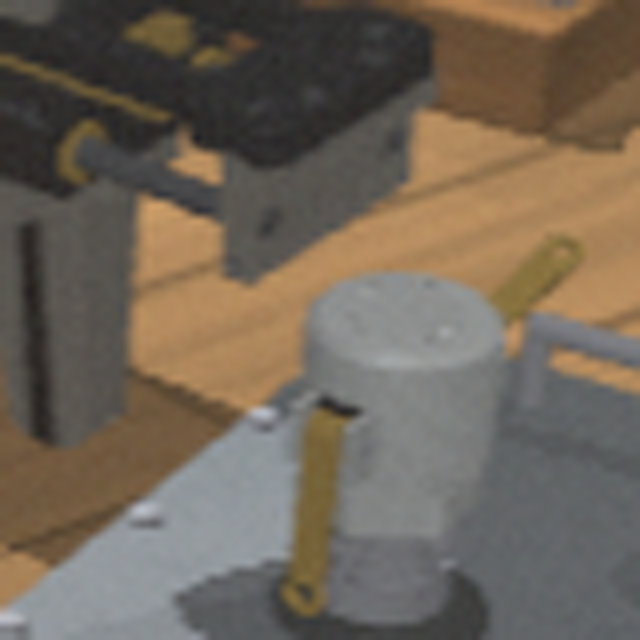

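View pics/c17.png

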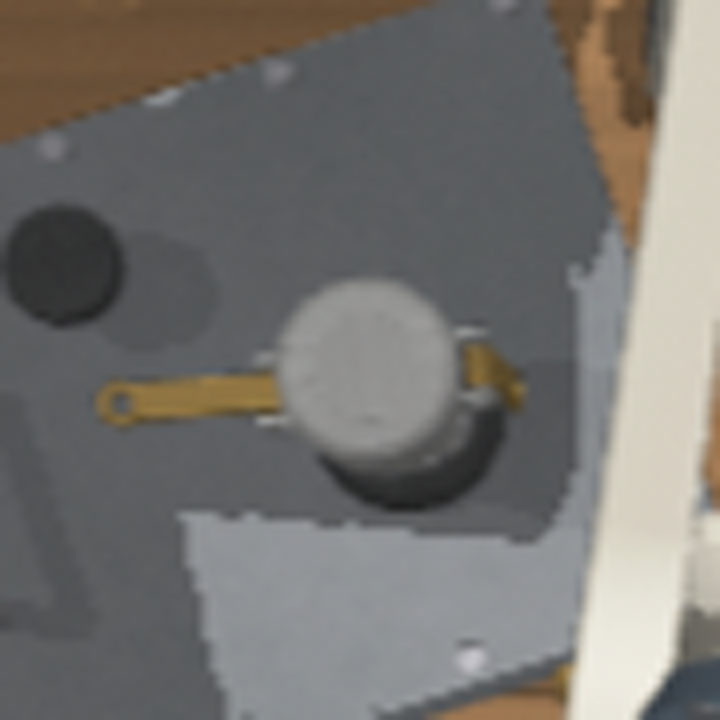

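The −y lever hangs down beside the neck in the scene (ring at crop (303,592)). I check the angle by projection.

Run:
```python
from h import *
AX=np.array([615.3,142.0]);U=np.array([-.139,.990])
def tip(side,a,rim=157.3,r=51,h=5):
    e=np.r_[U*side,0];up=np.array([0,0,1]);return np.r_[AX,rim+14]+30*e+r*(np.cos(a)*e-np.sin(a)*up)+h*(np.sin(a)*e+np.cos(a)*up)
for a in (1.2,1.3,1.4,1.5,1.57):
    p=proj("scene",tip(-1,a))[0];t=proj("top",tip(-1,a))[0]
    print(a,"scene crop",((p[1]-370+.5)*8).round(),((p[0]-130+.5)*8).round(),"top crop",((t[1]-180+.5)*8).round(),((t[0]-113+.5)*8).round())
b=np.r_[AX,157.3+43];p=proj("scene",b)[0];t=proj("top",b)[0];print("crown",(p[1]-370+.5)*8,(p[0]-130+.5)*8,(t[1]-180+.5)*8,(t[0]-113+.5)*8)
print(proj("top",tip(1,-.25))[0])
```

```text
1.2 scene crop 274.0 611.0 top crop 561.0 380.0
1.3 scene crop 284.0 612.0 top crop 548.0 383.0
1.4 scene crop 294.0 610.0 top crop 534.0 386.0
1.5 scene crop 304.0 607.0 top crop 520.0 388.0
1.57 scene crop 312.0 605.0 top crop 509.0 390.0
crown 411.57520720452885 324.4858425891539 361.2634295365135 366.40851120556636
[163.29239227 194.47851167]
```

Top and scene both agree with a≈1.5–1.57, so that lever is at its stop. Next is the +y lever, crossing well above the cap.

```bash
python3 lev.py 1 46 -0.25:75:-14 -0.25:25:-14; python3 go.py
```

```text
p [636.1 -11.1 241.8] F [ 0.7  0.3 -0.1] t 24.32
-0.25:75:-14 [607. 201. 282.] C [608. 197. 256.]
-0.25:25:-14 [605. 213. 234.] C [606. 210. 207.]
-1.10 0.13 -21.77 0.003 0.108 0.002; 3.87 0.14 -22.33 0.003 0.108 0.002
axes x [-0.02   0.135 -0.991] y [ 0.99   0.142 -0.001] z [ 0.14  -0.981 -0.136] q [-0.089  0.385  1.588  0.142  1.204 -0.285] p [636.1 -11.1 241.8] F [ 0.68  0.33 -0.07] t 24.32 w 0.8
```

```bash
python3 -m jog '-3 0 0 0 0 0; -3 0 -4 0 0 0; -3 0 -8 0 0.03 0; -3 0 -12 0 0.06 0; -2 0 -16 0 0.08 0; -1.1 0.13 -20 0 0.108 0; -1.1 0.13 -21.77 0 0.108 0; 1.5 0.13 -22 0 0.108 0; 3.87 0.13 -22.33 0 0.108 0; 3.87 0.13 -22.33 0 0.108 0; 3.87 0.13 -22.33 0 0.108 0'; python3 lev.py 1 46 -0.25:15:-14 -0.25:11:-14 -0.25:7.5:-14;  python3 - <<'E'
from h import *
a=eyes.capture("scene");crop(a,165,425,40,8,"pics/c18.png")
b=eyes.capture("top");crop(b,158,215,45,8,'pics/c19.png')
E
```

```text
time_s: 25.23
position: [604.9, 211.2, 230.6]
eef_rot: [0.464, 0.515, 0.596, -0.406]
ft_force: [0.5, -0.8, 0.2]
width: 0.7
p [604.9 211.2 230.6] F [ 0.5 -0.8  0.2] t 25.23
-0.25:15:-14 [605. 216. 224.] C [605. 212. 198.]
-0.25:11:-14 [605. 217. 220.] C [605. 213. 194.]
-0.25:7.5:-14 [605. 218. 217.] C [605. 214. 190.]
0.73 0.07 -0.28 -0.001 0.002 0.007; 1.13 0.07 -0.28 -0.001 0.002 0.007; 1.48 0.07 -0.29 -0.001 0.002 0.007
```

View pics/c18.png

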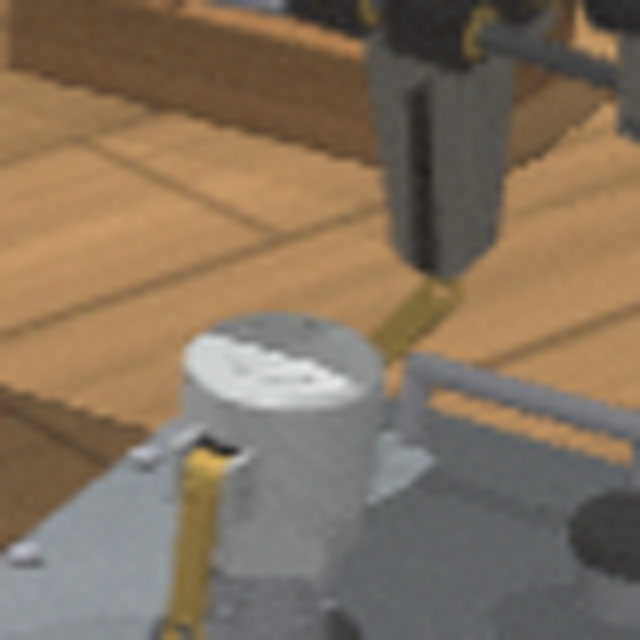

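The fingers stand over the +y lever's end (crop (440,285)), the −y lever is closed and the cap is upright. Now approaching.

```bash
python3 -m jog '0.4 0.05 -0.2 0 0 0; 0.8 0.07 -0.28 0 0 0; 1 0.07 -0.28 0 0 0; 1 0.07 -0.28 0 0 0'
```

```text
time_s: 25.67
position: [606.5, 216.7, 224.2]
eef_rot: [0.466, 0.516, 0.594, -0.405]
ft_force: [0.4, 0.1, -0.6]
width: 0.4
```

```bash
python3 -m jog '0.1 0 0 0 0 0; 0.2 0 0 0 0 0;0.2 0 0 0 0 0'
```

```text
time_s: 25.92
position: [606.6, 217.2, 222.3]
eef_rot: [0.466, 0.516, 0.594, -0.405]
ft_force: [0.0, -0.6, -0.0]
width: 0.2
```

```bash
python3 -m jog '0.1 0 0 0 0 0; 0.2 0 0 0 0 0;0.2 0 0 0 0 0'
```

```text
time_s: 26.17
position: [606.6, 217.7, 220.3]
eef_rot: [0.466, 0.516, 0.594, -0.405]
ft_force: [0.1, -0.5, -0.0]
width: 0.7
```

```bash
python3 -m jog '0.1 0 0 0 0 0; 0.2 0 0 0 0 0;0.2 0 0 0 0 0'; python3 lev.py 1 46 -0.15:7.5:-9 -0.05:7.5:-3 0.05:7.5:3 0.15:7.5:9 0.25:7.5:14
```

```text
time_s: 26.42
position: [606.6, 218.2, 218.5]
eef_rot: [0.466, 0.516, 0.594, -0.405]
ft_force: [-0.3, -0.2, 1.3]
width: 0.5
p [606.6 218.2 218.5] F [-0.3 -0.2  1.3] t 26.42
-0.15:7.5:-9 [604. 222. 212.] C [605. 216. 186.]
-0.05:7.5:-3 [604. 225. 207.] C [605. 217. 181.]
0.05:7.5:3 [603. 229. 201.] C [605. 218. 177.]
0.15:7.5:9 [603. 231. 195.] C [605. 218. 172.]
0.25:7.5:14 [602. 233. 189.] C [605. 218. 167.]
0.71 -0.19 -0.20 0.000 -0.084 -0.000; 1.31 -0.19 -0.46 0.000 -0.189 -0.000; 1.94 -0.19 -0.65 0.000 -0.293 -0.000; 2.59 -0.19 -0.78 0.000 -0.398 -0.000; 3.20 -0.19 -0.81 0.000 -0.485 -0.000
```

```bash
python3 -m jog '0.35 0 -0.1 0 -0.04 0; 0.71 0 -0.2 0 -0.084 0; 1 0 -0.33 0 -0.135 0; 1.31 0 -0.46 0 -0.189 0; 1.31 0 -0.46 0 -0.189 0'; python3 lev.py 1 46 -0.05:7.5:-3 0.05:7.5:3 0.15:7.5:9 0.25:7.5:15 0.35:7.5:20 0.45:7.5:25
```

```text
time_s: 26.83
position: [605.3, 226.9, 206.8]
eef_rot: [0.521, 0.475, 0.547, -0.452]
ft_force: [0.2, -1.9, 3.0]
width: 0.6
p [605.3 226.9 206.8] F [ 0.2 -1.9  3. ] t 26.83
-0.05:7.5:-3 [604. 225. 207.] C [605. 217. 181.]
0.05:7.5:3 [603. 229. 201.] C [605. 218. 177.]
0.15:7.5:9 [603. 231. 195.] C [605. 218. 172.]
0.25:7.5:15 [602. 234. 189.] C [605. 218. 167.]
0.35:7.5:20 [602. 235. 183.] C [605. 217. 163.]
0.45:7.5:25 [602. 235. 177.] C [605. 216. 158.]
-0.01 -0.19 0.12 0.002 0.003 -0.000; 0.57 -0.19 -0.18 0.002 -0.102 -0.000; 1.18 -0.19 -0.43 0.002 -0.207 -0.001; 1.81 -0.19 -0.62 0.002 -0.311 -0.001; 2.43 -0.19 -0.70 0.002 -0.399 -0.001; 3.05 -0.19 -0.73 0.002 -0.486 -0.001
```

```bash
python3 -m jog '0.57 -0.05 -0.15 0 -0.102 0; 1.18 -0.1 -0.35 0 -0.207 0; 1.81 -0.1 -0.52 0 -0.311 0; 2.43 -0.1 -0.6 0 -0.399 0; 2.43 -0.1 -0.6 0 -0.399 0'; python3 lev.py 1 46 0.35:7.5:20 0.45:7.5:25 0.55:7.5:25 0.65:7.5:25 0.75:7.5:25 0.85:7.5:25
```

```text
time_s: 27.25
position: [602.3, 234.6, 180.9]
eef_rot: [0.619, 0.374, 0.434, -0.537]
ft_force: [0.5, 0.1, 3.0]
width: 0.7
p [602.3 234.6 180.9] F [0.5 0.1 3. ] t 27.25
0.35:7.5:20 [602. 235. 183.] C [605. 217. 163.]
0.45:7.5:25 [602. 235. 177.] C [605. 216. 158.]
0.55:7.5:25 [602. 234. 172.] C [605. 214. 154.]
0.65:7.5:25 [603. 232. 168.] C [605. 212. 150.]
0.75:7.5:25 [603. 230. 164.] C [606. 210. 146.]
0.85:7.5:25 [603. 227. 160.] C [606. 207. 142.]
-0.20 -0.00 0.05 0.005 0.001 0.001; 0.36 -0.00 -0.21 0.005 -0.086 0.001; 0.83 -0.00 -0.22 0.005 -0.086 0.001; 1.29 -0.00 -0.18 0.005 -0.086 0.001; 1.75 -0.00 -0.09 0.005 -0.086 0.001; 2.20 -0.00 0.04 0.005 -0.086 0.001
```

```bash
python3 -m jog '0.36 0 -0.2 0 -0.086 0; 0.83 0 -0.22 0 -0.086 0; 1.29 0 -0.18 0 -0.086 0; 1.75 0 -0.09 0 -0.086 0; 1.75 0 -0.09 0 -0.086 0'; python3 lev.py 1 46 0.75:7.5:25 0.85:7.5:25 0.95:7.5:25 1.05:7.5:25 1.15:7.5:25
```

```text
time_s: 27.67
position: [603.9, 226.7, 165.4]
eef_rot: [0.635, 0.354, 0.408, -0.553]
ft_force: [-0.4, 4.0, -0.2]
width: 0.4
p [603.9 226.7 165.4] F [-0.4  4.  -0.2] t 27.67
0.75:7.5:25 [603. 230. 164.] C [606. 210. 146.]
0.85:7.5:25 [603. 227. 160.] C [606. 207. 142.]
0.95:7.5:25 [604. 224. 157.] C [607. 204. 139.]
1.05:7.5:25 [604. 220. 154.] C [607. 201. 135.]
1.15:7.5:25 [605. 217. 151.] C [608. 197. 133.]
-0.01 -0.05 -0.31 -0.001 -0.007 0.001; 0.45 -0.05 -0.22 -0.001 -0.007 0.001; 0.89 -0.05 -0.08 -0.001 -0.007 0.001; 1.32 -0.05 0.11 -0.001 -0.007 0.001; 1.72 -0.05 0.34 -0.001 -0.007 0.001
```

```bash
python3 -m jog '0.25 0 -0.2 0 0 0; 0.5 0 -0.18 0 0 0; 0.89 0 -0.06 0 0 0; 0.89 0 -0.06 0 0 0'; python3 lev.py 1 46 0.95:7.5:25 1.05:7.5:25 1.15:7.5:25 1.25:7.5:25 1.35:7.5:25
```

```text
time_s: 28.0
position: [604.6, 223.5, 157.5]
eef_rot: [0.636, 0.353, 0.407, -0.553]
ft_force: [0.2, 0.4, 2.8]
width: 0.3
p [604.6 223.5 157.5] F [0.2 0.4 2.8] t 28.0
0.95:7.5:25 [604. 224. 157.] C [607. 204. 139.]
1.05:7.5:25 [604. 220. 154.] C [607. 201. 135.]
1.15:7.5:25 [605. 217. 151.] C [608. 197. 133.]
1.25:7.5:25 [605. 213. 149.] C [608. 193. 130.]
1.35:7.5:25 [606. 208. 147.] C [609. 189. 128.]
0.04 -0.07 -0.05 0.000 -0.003 0.000; 0.47 -0.07 0.14 0.000 -0.003 0.000; 0.88 -0.07 0.36 0.000 -0.003 0.000; 1.26 -0.07 0.63 0.000 -0.003 0.000; 1.61 -0.07 0.93 0.000 -0.003 0.000
```

```bash
python3 -m jog '0.24 0 0.05 0 0 0; 0.47 0 0.14 0 0 0; 0.68 0 0.25 0 0 0; 0.88 0 0.36 0 0 0; 0.88 0 0.36 0 0 0'; python3 lev.py 1 46 1.15:7.5:25 1.25:7.5:25 1.35:7.5:25 1.45:7.5:25
```

```text
time_s: 28.42
position: [605.5, 217.3, 151.0]
eef_rot: [0.636, 0.353, 0.407, -0.553]
ft_force: [0.5, 1.6, 3.6]
width: 0.2
p [605.5 217.3 151. ] F [0.5 1.6 3.6] t 28.42
1.15:7.5:25 [605. 217. 151.] C [608. 197. 133.]
1.25:7.5:25 [605. 213. 149.] C [608. 193. 130.]
1.35:7.5:25 [606. 208. 147.] C [609. 189. 128.]
1.45:7.5:25 [607. 204. 145.] C [609. 185. 127.]
0.02 -0.08 0.07 0.000 -0.003 0.000; 0.40 -0.08 0.33 0.000 -0.003 0.000; 0.76 -0.08 0.63 0.000 -0.003 0.000; 1.08 -0.08 0.97 0.000 -0.003 0.000
```

```bash
python3 -m jog '0.2 0 0.18 0 0 0; 0.4 0 0.33 0 0 0; 0.6 0 0.48 0 0 0; 0.76 0 0.63 0 0 0; 0.76 0 0.63 0 0 0'; python3 lev.py 1 46 1.35:7.5:25 1.45:7.5:25 1.5:7.5:25 1.55:7.5:25
```

```text
time_s: 28.83
position: [606.7, 208.5, 146.6]
eef_rot: [0.636, 0.353, 0.407, -0.553]
ft_force: [-0.3, 3.5, -0.5]
width: 0.7
p [606.7 208.5 146.6] F [-0.3  3.5 -0.5] t 28.83
1.35:7.5:25 [606. 208. 147.] C [609. 189. 128.]
1.45:7.5:25 [607. 204. 145.] C [609. 185. 127.]
1.5:7.5:25 [607. 202. 145.] C [610. 182. 126.]
1.55:7.5:25 [607. 200. 144.] C [610. 180. 126.]
-0.01 -0.07 0.01 0.000 -0.004 0.000; 0.31 -0.07 0.35 0.000 -0.004 0.000; 0.46 -0.07 0.53 0.000 -0.004 0.000; 0.60 -0.07 0.72 0.000 -0.004 0.000
```

```bash
python3 -m jog '0.15 0 0.17 0 0 0; 0.31 0 0.35 0 0 0; 0.31 0 0.35 0 0 0'
```

```text
time_s: 29.08
position: [607.2, 204.0, 145.3]
eef_rot: [0.636, 0.353, 0.407, -0.553]
ft_force: [-0.2, 4.0, -2.1]
width: 0.4
```

```bash
python3 -m jog '0.08 0 0.1 0 0 0; 0.15 0 0.18 0 0 0; 0.15 0 0.18 0 0 0'
```

```text
time_s: 29.33
position: [607.6, 201.9, 144.9]
eef_rot: [0.636, 0.353, 0.407, -0.553]
ft_force: [-0.5, 3.0, -2.6]
width: 0.3
```

```bash
python3 -m jog '0.03 0 0.05 0 0 0; 0.05 0 0.1 0 0 0; 0.05 0 0.1 0 0 0'
```

```text
time_s: 29.58
position: [607.8, 200.9, 145.0]
eef_rot: [0.636, 0.353, 0.407, -0.553]
ft_force: [0.3, 2.9, -3.8]
width: 0.4
```

```bash
python3 -m jog '0.02 0 0.05 0 0 0; 0.04 0 0.09 0 0 0; 0.04 0 0.09 0 0 0'
```

```text
time_s: 29.83
position: [607.9, 200.1, 144.9]
eef_rot: [0.636, 0.353, 0.407, -0.553]
ft_force: [-0.4, 5.1, -4.1]
width: 0.2
```

```bash
python3 -m jog '0.02 0 0.05 0 0 0; 0.04 0 0.09 0 0 0; 0.04 0 0.09 0 0 0'
```

```text
time_s: 30.08
position: [608.1, 199.2, 144.8]
eef_rot: [0.636, 0.353, 0.407, -0.553]
ft_force: [-0.8, 4.6, -6.4]
width: 0.7
```

```bash
python3 -m jog '0.02 0 0.05 0 0 0; 0.04 0 0.09 0 0 0; 0.04 0 0.09 0 0 0'
```

```text
time_s: 30.33
position: [608.1, 198.6, 144.7]
eef_rot: [0.636, 0.354, 0.407, -0.552]
ft_force: [-0.2, 6.6, -7.4]
width: 0.7
```

```bash
python3 -m jog '-0.8 0 -1.8 0 0 0; -2.5 0 -4.2 0 0 0; -5.5 0 -5 0 0 0; -9 0 -5 0 0.1 0; -12.5 0 -5 0 0.2 0; -14 0 -6 0 0.3 0; -15 0 -8 0 0.35 0; -15 0 -8 0 0.35 0'
python3 - <<'E'
from h import *
print(state()["position"],state()["ft_force"])
a=eyes.capture("scene");crop(a,170,410,40,8,"pics/c20.png")
b=eyes.capture("top");crop(b,158,225,45,8,'pics/c21.png')
E
```

```text
time_s: 31.0
position: [590.2, 332.7, 250.5]
eef_rot: [0.555, 0.446, 0.511, -0.481]
ft_force: [0.5, -0.6, 0.1]
width: 0.6
[590.23689931 332.7469156  250.47209359] [ 0.4823446  -0.61364514  0.12643112]
```

View pics/c20.png

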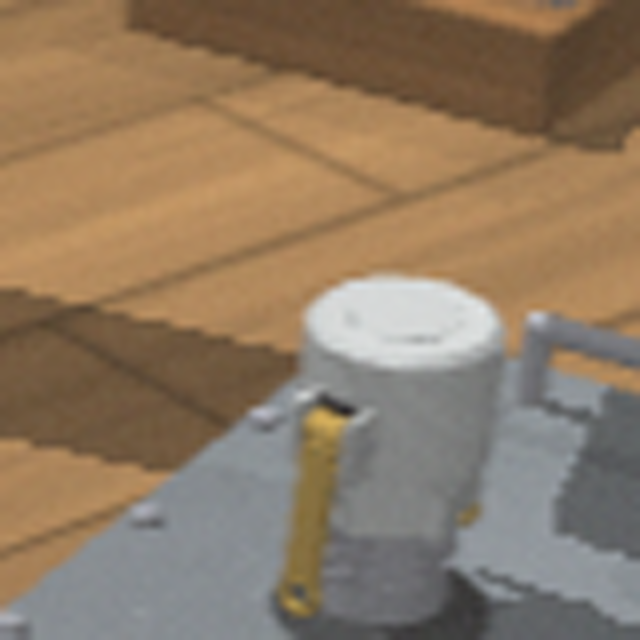

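View pics/c21.png

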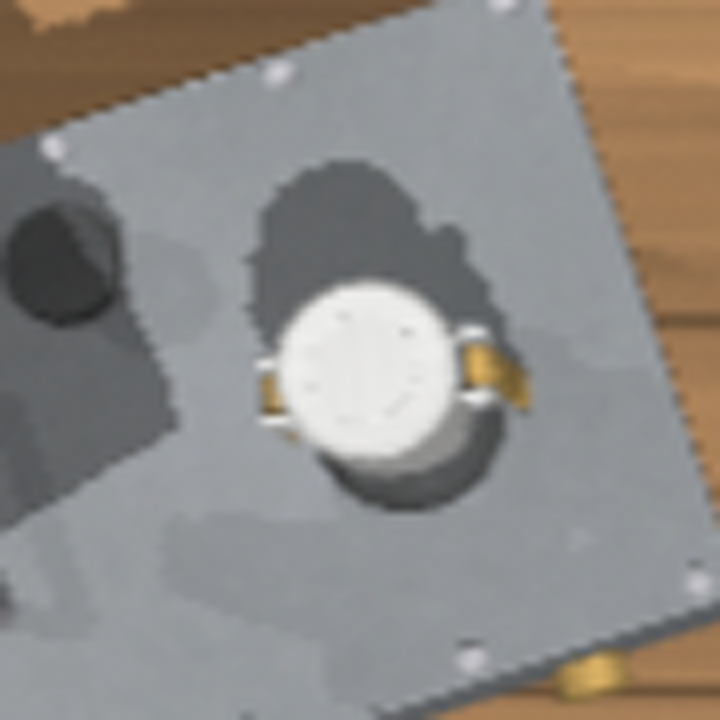

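```bash
python3 - <<'E'
from h import *
U=np.array([-.139,.990])
def P(side,a,r,h,AX,rim):
    e=np.r_[U*side,0];up=np.array([0,0,1]);return np.r_[AX,rim+14]+30*e+r*(np.cos(a)*e-np.sin(a)*up)+h*(np.sin(a)*e+np.cos(a)*up)
AX=np.array([615.3,142.0])-[0.0,1.6]; rim=156.8
sc=lambda X:((proj("scene",X)[0][::-1]-[370,130]+.5)*8).round()
tp=lambda X:((proj("top",X)[0][::-1]-[180,113]+.5)*8).round()
c=np.r_[AX,rim+43];print("crown",sc(c),tp(c))
for s in(-1,1):
  for a in(1.3,1.4,1.5,1.57): print(s,a,"end outer face scene/top",sc(P(s,a,58,7.5,AX,rim)),tp(P(s,a,58,7.5,AX,rim)),"ring",sc(P(s,a,50,5,AX,rim)),tp(P(s,a,50,5,AX,rim)),"pin",tp(P(s,a,0,7,AX,rim)))
a=cv2.cvtColor(cv2.imread("pics/c16.png"),4)
A=eyes.capture("scene");B=eyes.capture("top")
o=np.hstack([cv2.resize(A[150:210,390:440],None,fx=10,fy=10,interpolation=cv2.INTER_CUBIC)[:, :, ::-1]])
cv2.imwrite("pics/c22.png",o[:600,:500]); cv2.imwrite("pics/c23.png",cv2.resize(B[140:180,200:255],None,fx=14,fy=14,interpolation=cv2.INTER_CUBIC)[:,:,::-1])
E
python3 - <<'E'
import cv2,numpy as np
a=cv2.imread("pics/c16.png");b=cv2.imread("pics/c20.png")
c=cv2.imread("pics/c17.png");d=cv2.imread("pics/c21.png")
t=np.vstack([np.hstack([a[380:640,250:500],b[380:640,250:500]]),np.hstack([c[300:560,400:650][:260],d[300:560,400:650][:260]])])
cv2.imwrite("pics/c24.png",t)
E
```

```text
crown [407. 327.] [367. 367.]
-1 1.3 end outer face scene/top [269. 638.] [568. 384.] ring [280. 612.] [552. 383.] pin [497. 364.]
-1 1.4 end outer face scene/top [280. 637.] [553. 387.] ring [290. 610.] [538. 385.] pin [497. 365.]
-1 1.5 end outer face scene/top [292. 634.] [536. 390.] ring [301. 608.] [524. 388.] pin [498. 365.]
-1 1.57 end outer face scene/top [300. 631.] [525. 392.] ring [308. 605.] [514. 390.] pin [498. 365.]
1 1.3 end outer face scene/top [486. 514.] [254. 427.] ring [480. 500.] [263. 423.] pin [267. 396.]
1 1.4 end outer face scene/top [475. 526.] [271. 426.] ring [470. 509.] [278. 421.] pin [267. 396.]
1 1.5 end outer face scene/top [463. 537.] [289. 424.] ring [460. 518.] [294. 420.] pin [267. 397.]
1 1.57 end outer face scene/top [455. 543.] [301. 423.] ring [453. 523.] [304. 419.] pin [267. 397.]
```

View pics/c24.png

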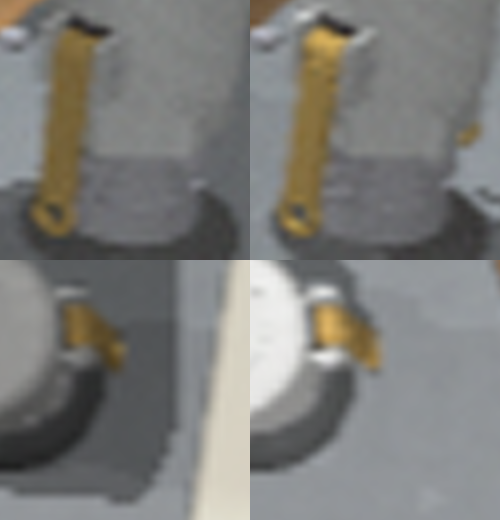

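View pics/c23.png

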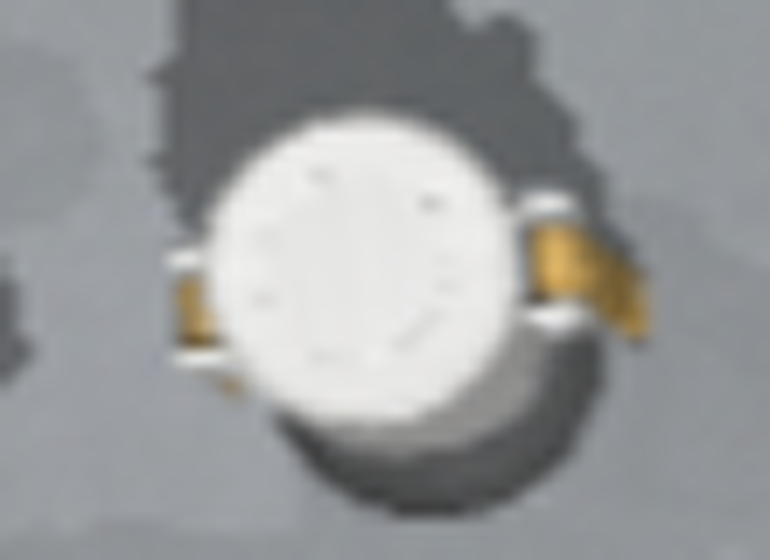

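Top and scene images put both levers at about 1.45–1.55. There is time, so I re-press each one gently to make sure it is on its stop, +y first.

```bash
python3 lev.py 1 48 0.6:90:25 1.5:45:25 1.5:20:25 1.5:11:25
```

```text
p [589.  331.  246.7] F [-0.8  1.  -0.6] t 31.2
0.6:90:25 [596. 281. 237.] C [599. 261. 219.]
1.5:45:25 [602. 239. 145.] C [604. 219. 127.]
1.5:20:25 [605. 214. 144.] C [608. 195. 125.]
1.5:11:25 [606. 205. 143.] C [609. 186. 124.]
1.39 -0.03 4.98 0.001 -0.350 0.002; 10.90 -0.01 8.38 0.001 -0.350 0.002; 11.30 -0.01 10.85 0.001 -0.350 0.002; 11.44 -0.02 11.74 0.001 -0.350 0.002
```

```bash
python3 -m jog '1 0 2 0 -0.12 0; 1.4 0 4.5 0 -0.24 0; 4.5 0 6 0 -0.35 0; 8 0 7.4 0 -0.35 0; 10.9 0 8.4 0 -0.35 0; 11.2 0 10 0 -0.35 0; 11.4 0 11.5 0 -0.35 0; 11.4 0 11.5 0 -0.35 0'; python3 lev.py 1 48 1.5:11:25 1.5:7.5:25 1.5:5:25
```

```text
time_s: 31.87
position: [607.3, 206.3, 144.6]
eef_rot: [0.636, 0.353, 0.406, -0.554]
ft_force: [0.2, -1.4, -0.9]
width: 0.5
p [607.3 206.3 144.6] F [ 0.2 -1.4 -0.9] t 31.87
1.5:11:25 [606. 205. 143.] C [609. 186. 124.]
1.5:7.5:25 [607. 202. 143.] C [610. 182. 124.]
1.5:5:25 [607. 199. 143.] C [610. 180. 124.]
0.19 -0.10 0.00 -0.001 -0.001 0.001; 0.36 -0.10 0.31 -0.001 -0.001 0.001; 0.48 -0.10 0.53 -0.001 -0.001 0.001
```

```bash
python3 -m jog '0.15 0 0.15 0 0 0; 0.25 0 0.3 0 0 0; 0.25 0 0.3 0 0 0'
```

```text
time_s: 32.12
position: [608.0, 206.1, 144.3]
eef_rot: [0.636, 0.354, 0.406, -0.552]
ft_force: [0.7, 0.3, 0.1]
width: 0.3
```

```bash
python3 -m jog '0.02 0 0.05 0 0 0; 0.04 0 0.09 0 0 0; 0.04 0 0.09 0 0 0'
```

```text
time_s: 32.37
position: [607.5, 205.1, 143.0]
eef_rot: [0.636, 0.353, 0.407, -0.552]
ft_force: [0.2, -0.5, 0.8]
width: 0.6
```

```bash
python3 -m jog '0.02 0 0.05 0 0 0; 0.04 0 0.09 0 0 0; 0.04 0 0.09 0 0 0'
```

```text
time_s: 32.62
position: [607.5, 203.8, 142.6]
eef_rot: [0.636, 0.353, 0.407, -0.553]
ft_force: [-0.0, -0.7, -0.4]
width: 0.7
```

```bash
python3 -m jog '0.02 0 0.05 0 0 0; 0.04 0 0.09 0 0 0; 0.04 0 0.09 0 0 0'
```

```text
time_s: 32.87
position: [607.6, 202.7, 142.6]
eef_rot: [0.636, 0.353, 0.407, -0.553]
ft_force: [0.0, -0.5, -0.1]
width: 0.5
```

```bash
python3 -m jog '0.02 0 0.05 0 0 0; 0.04 0 0.09 0 0 0; 0.04 0 0.09 0 0 0'
```

```text
time_s: 33.12
position: [607.8, 201.7, 142.7]
eef_rot: [0.636, 0.353, 0.407, -0.553]
ft_force: [0.6, -0.0, -0.2]
width: 0.5
```

```bash
python3 -m jog '0.02 0 0.05 0 0 0; 0.04 0 0.09 0 0 0; 0.04 0 0.09 0 0 0'
```

```text
time_s: 33.37
position: [607.9, 200.7, 142.7]
eef_rot: [0.636, 0.353, 0.407, -0.553]
ft_force: [0.7, 0.4, -0.4]
width: 0.2
```

```bash
python3 -m jog '0.02 0 0.05 0 0 0; 0.04 0 0.09 0 0 0; 0.04 0 0.09 0 0 0'
```

```text
time_s: 33.62
position: [608.1, 200.0, 142.7]
eef_rot: [0.636, 0.353, 0.407, -0.553]
ft_force: [0.0, 0.6, -0.2]
width: 0.4
```

```bash
python3 -m jog '0.02 0 0.05 0 0 0; 0.04 0 0.09 0 0 0; 0.04 0 0.09 0 0 0'
```

```text
time_s: 33.87
position: [608.2, 199.3, 142.7]
eef_rot: [0.636, 0.354, 0.407, -0.552]
ft_force: [-1.0, 3.9, 0.1]
width: 0.3
```

```bash
python3 -m jog '0.02 0 0.05 0 0 0; 0.04 0 0.09 0 0 0; 0.04 0 0.09 0 0 0'
```

```text
time_s: 34.12
position: [608.3, 198.6, 142.5]
eef_rot: [0.636, 0.354, 0.407, -0.552]
ft_force: [-1.3, 4.5, -2.6]
width: 0.5
```

```bash
python3 -m jog '0.02 0 0.05 0 0 0; 0.04 0 0.09 0 0 0; 0.04 0 0.09 0 0 0'
```

```text
time_s: 34.37
position: [608.4, 198.0, 142.4]
eef_rot: [0.636, 0.354, 0.407, -0.552]
ft_force: [-1.1, 6.7, -1.8]
width: 0.7
```

```bash
python3 -m jog '0.02 0 0.05 0 0 0; 0.04 0 0.09 0 0 0; 0.04 0 0.09 0 0 0'
```

```text
time_s: 34.62
position: [608.5, 197.7, 142.3]
eef_rot: [0.635, 0.354, 0.407, -0.552]
ft_force: [-2.2, 9.1, -3.0]
width: 0.2
```

```bash
python3 -m jog '0.02 0 0.05 0 0 0; 0.04 0 0.09 0 0 0; 0.04 0 0.09 0 0 0'
```

```text
time_s: 34.87
position: [608.6, 197.3, 142.3]
eef_rot: [0.635, 0.355, 0.408, -0.552]
ft_force: [-2.5, 12.5, -2.6]
width: 0.1
```

Force now stiffens to 12.5 N, so this is the stop. I retreat and check the −y lever the same way.

```bash
python3 -m jog '-0.8 0 -1.8 0 0 0; -2.5 0 -4.2 0 0 0; -6 0 -5 0 0 0; -10 0 -5 0 0.1 0; -14 0 -5 0 0.2 0; -15 0 -4 0 0.3 0; -15 0 -4 0 0.42 0; -15 0 -4 0 0.44 0'; python3 lev.py -1 48 0:130:0 0.6:90:25 1.5:45:25 1.5:20:25
```

```text
time_s: 35.53
position: [596.1, 291.4, 264.9]
eef_rot: [0.531, 0.468, 0.536, -0.46]
ft_force: [0.0, 0.4, 0.2]
width: 0.6
p [596.1 291.4 264.9] F [0.  0.4 0.2] t 35.53
0:130:0 [628.  55. 327.] C [626.  65. 302.]
0.6:90:25 [635.   3. 237.] C [632.  23. 219.]
1.5:45:25 [629.  45. 145.] C [626.  65. 127.]
1.5:20:25 [625.  70. 144.] C [623.  89. 125.]
-6.47 -0.12 23.78 -0.002 -0.012 -0.004; 2.40 -0.15 29.10 -0.001 0.424 -0.004; 11.64 -0.19 25.00 -0.001 0.424 -0.004; 11.85 -0.19 22.51 -0.001 0.424 -0.004
```

```bash
python3 -m jog '-1 0 4 0 0 0; -1.5 0 8 0 0 0; -1.5 0 12 0 0 0; -1.5 0 16 0 0 0; -1.5 0 20 0 0.08 0; -1 0 24 0 0.18 0; 0 0 28 0 0.28 0; 2.4 -0.1 29.1 0 0.38 0; 5.5 -0.1 28 0 0.424 0; 9 -0.15 26.5 0 0.424 0; 11.6 -0.15 25 0 0.424 0; 11.8 -0.15 23.3 0 0.424 0; 11.8 -0.15 22 0 0.424 0; 11.8 -0.15 22 0 0.424 0'; python3 lev.py -1 48 1.5:20:25 1.5:7.5:25
```

```text
time_s: 36.7
position: [622.7, 78.1, 141.8]
eef_rot: [0.407, 0.551, 0.637, -0.354]
ft_force: [0.4, 0.0, 0.6]
width: 0.4
p [622.7  78.1 141.8] F [0.4 0.  0.6] t 36.7
1.5:20:25 [625.  70. 144.] C [623.  89. 125.]
1.5:7.5:25 [624.  82. 143.] C [621. 102. 124.]
-0.52 0.15 0.71 0.001 0.005 0.004; 0.08 0.16 -0.38 0.001 0.005 0.004
```

```bash
python3 -m jog '0 0.08 -0.15 0 0 0; 0 0.15 -0.3 0 0 0; 0 0.15 -0.3 0 0 0'
```

```text
time_s: 36.95
position: [626.0, 78.6, 145.0]
eef_rot: [0.408, 0.552, 0.635, -0.354]
ft_force: [-0.1, -0.4, 0.4]
width: 0.4
```

```bash
python3 -m jog '0.02 0 -0.05 0 0 0; 0.04 0 -0.09 0 0 0; 0.04 0 -0.09 0 0 0'
```

```text
time_s: 37.2
position: [625.1, 79.6, 144.2]
eef_rot: [0.407, 0.552, 0.635, -0.354]
ft_force: [0.4, 0.3, -0.1]
width: 0.4
```

```bash
python3 -m jog '0.02 0 -0.05 0 0 0; 0.04 0 -0.09 0 0 0; 0.04 0 -0.09 0 0 0'
```

```text
time_s: 37.45
position: [624.9, 80.7, 143.9]
eef_rot: [0.407, 0.552, 0.635, -0.354]
ft_force: [0.3, -0.7, 0.5]
width: 0.4
```

```bash
python3 -m jog '0.02 0 -0.05 0 0 0; 0.04 0 -0.09 0 0 0; 0.04 0 -0.09 0 0 0'
```

```text
time_s: 37.7
position: [624.8, 81.4, 143.8]
eef_rot: [0.408, 0.552, 0.635, -0.354]
ft_force: [0.8, -4.8, -0.6]
width: 0.6
```

```bash
python3 -m jog '0.02 0 -0.05 0 0 0; 0.04 0 -0.09 0 0 0; 0.04 0 -0.09 0 0 0'
```

```text
time_s: 37.95
position: [624.7, 82.1, 143.6]
eef_rot: [0.408, 0.552, 0.635, -0.354]
ft_force: [0.7, -6.9, -1.3]
width: 0.4
```

```bash
python3 -m jog '0.02 0 -0.05 0 0 0; 0.04 0 -0.09 0 0 0; 0.04 0 -0.09 0 0 0'
```

```text
time_s: 38.2
position: [624.7, 82.7, 143.5]
eef_rot: [0.408, 0.552, 0.635, -0.354]
ft_force: [1.3, -8.1, -2.3]
width: 0.3
```

```bash
python3 -m jog '0.02 0 -0.05 0 0 0; 0.04 0 -0.09 0 0 0; 0.04 0 -0.09 0 0 0'
```

```text
time_s: 38.45
position: [624.5, 83.3, 143.3]
eef_rot: [0.408, 0.552, 0.635, -0.355]
ft_force: [1.5, -9.2, -3.5]
width: 0.6
```

```bash
python3 -m jog '0.02 0 -0.05 0 0 0; 0.04 0 -0.09 0 0 0; 0.04 0 -0.09 0 0 0'
```

```text
time_s: 38.7
position: [624.5, 83.9, 143.1]
eef_rot: [0.409, 0.552, 0.635, -0.355]
ft_force: [1.4, -11.4, -3.4]
width: 0.3
```

Firm at 11.4 N with no give-way, so this lever is at its stop too. I retreat and do a last check.

```bash
python3 -m jog '-0.8 0 1.8 0 0 0; -2.5 0 4.2 0 0 0; -6 0 5 0 0 0; -10 0 5 0 -0.1 0; -14 0 8 0 -0.2 0; -15 0 12 0 -0.3 0; -15 0 16 0 -0.4 0; -15 0 18 0 -0.4 0; -15 0 18 0 -0.4 0; -15 0 18 0 -0.4 0'
python3 - <<'E'
from h import *
print(state()["position"],state()["ft_force"])
a=eyes.capture("scene");b=eyes.capture("top")
cv2.imwrite("pics/f1.png",a[:,:,::-1]);cv2.imwrite("pics/f2.png",b[:,:,::-1])
t=np.hstack([cv2.resize(a[130:210,370:450],(400,400),interpolation=cv2.INTER_CUBIC),cv2.resize(b[113:203,180:270],(400,400),interpolation=cv2.INTER_CUBIC)])
cv2.imwrite("pics/f3.png",t[:,:,::-1])
E
```

```text
time_s: 39.53
position: [655.1, -138.1, 204.3]
eef_rot: [0.524, 0.471, 0.542, -0.457]
ft_force: [0.2, -0.0, -1.1]
width: 0.5
[ 655.11662284 -138.10650772  204.32982589] [ 0.24518751 -0.01740641 -1.08210535]
```

View pics/f3.png

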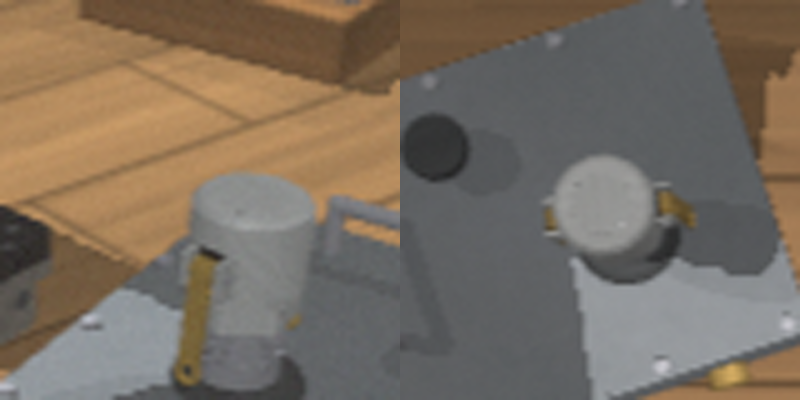

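View pics/f2.png

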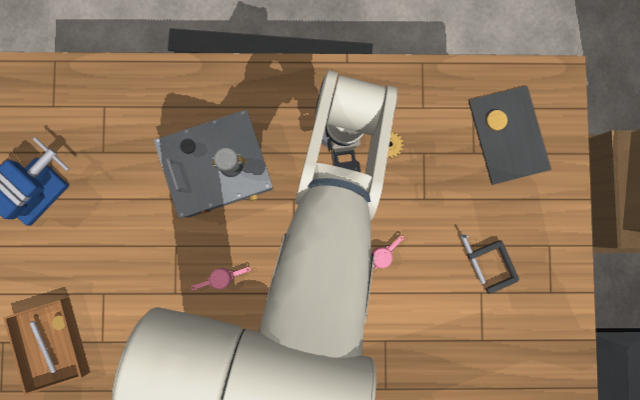

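Run:
```python
from h import *
U=np.array([-.139,.990])
def P(side,a,r,h,AX=np.array([615.3,141]),rim=156.8):
    e=np.r_[U*side,0];up=np.array([0,0,1]);return np.r_[AX,rim+14]+30*e+r*(np.cos(a)*e-np.sin(a)*up)+h*(np.sin(a)*e+np.cos(a)*up)
for a in(1.2,1.3,1.4,1.5,1.57):
    p=proj("scene",P(-1,a,12,7.5))[0];q=proj("scene",P(-1,a,50,7.5))[0];d=q-p;print(a,"slope dcol/drow",round(d[1]/d[0],3),q.round(1))
def seg(im):
    hsv=cv2.cvtColor(im,cv2.COLOR_RGB2HSV);m=((hsv[...,0]>17)&(hsv[...,0]<30)&(hsv[...,1]>110)&(hsv[...,2]>60));return m
for f in("pics/c16.png","pics/c20.png"):
    im=cv2.cvtColor(cv2.imread(f),4);m=seg(im);m[:, :260]=0;m[:,380:]=0;m[:400]=0
    r,c=np.nonzero(m);k=(r>440)&(r<575);rows=np.arange(440,575);cc=[c[r==x].mean() for x in rows if (r==x).sum()>5];rr=[x for x in rows if (r==x).sum()>5]
    print(f,np.polyfit(rr,cc,1).round(3),len(rr))
im=cv2.cvtColor(cv2.imread("pics/f1.png"),4);im=cv2.resize(im[130:210,370:450],None,fx=8,fy=8,interpolation=cv2.INTER_CUBIC);m=seg(im);m[:, :260]=0;m[:,380:]=0
r,c=np.nonzero(m);rows=[x for x in range(440,575) if (r==x).sum()>5];print("now",np.polyfit(rows,[c[r==x].mean() for x in rows],1).round(3),len(rows))
```

```text
1.2 slope dcol/drow -0.328 [205.8 403. ]
1.3 slope dcol/drow -0.269 [206.  404.1]
1.4 slope dcol/drow -0.208 [205.9 405.3]
1.5 slope dcol/drow -0.145 [205.7 406.6]
1.57 slope dcol/drow -0.098 [205.4 407.5]
pics/c16.png [-1.11000e-01  3.71358e+02] 135
pics/c20.png [-1.43000e-01  3.84853e+02] 135
now [-1.38000e-01  3.82368e+02] 135
```

```bash
python3 -c "
from cell import ticket,state
print(ticket.finish_job(), state()['time_s'])"
```

```text
the job is handed in; nothing more can be done
the job is handed in; nothing more can be done
```

View pics/f1.png

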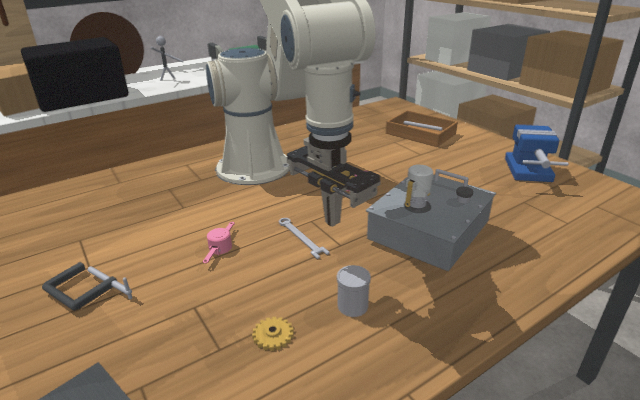

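The filler is closed, and I handed the job in at about 40 s of the 72 s allowed. The grey cap is pressed home on its gasket and both brass levers are down at their stops.

**Cap:** I pressed it home with both levers still standing out. A second press on the crown gave a gasket-like rise, to 11 N over about 1 mm.

**Levers:** I swung the −y lever down first, then the +y lever, at about 2–4 N until each neared its stop. I then pressed each again and it held firm: 12.5 N on +y and 11.4 N on −y.

**Last pictures:**
- The −y lever measures about 1.51 rad.
- The +y lever is mostly hidden behind the cap, so its position rests on feel and a rough image estimate of about 1.5 rad.
- The spanner, gear and tin look unmoved, and the arm was clear of everything.

**Disagreements:**
- The two cameras differed by about 2 mm on where the cap sat in the hand, so I set it between the two readings and felt my way on.
- The cap shifted slightly when the second lever closed, and the −y lever's measured angle went from about 1.55 to 1.51 rad. That is why I pressed both levers a second time.

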